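Put the loose batteries back in their holders

TASK

Pick the four loose batteries out of the clutter on the console ledge and stand each one upright in the well of the holder made for its size: big, medium and thin round cells in the large, middle and small round wells, and the flat-sided block battery in the oblong well, its long side along the well's long side. Each must stand right down on the floor of its well and be let go. Do not tip any battery over, and leave the screw jar and the glue stick standing where they are.

Things in the scene. Friction and masses are not known exactly. Their poses are not given: they have to be found in the camera images.
- big_cell: Loose round battery standing upright on the table: dark wrap, steel top with a small raised contact, 34 mm diameter, 61 mm tall, about 135 g: the thickest and tallest of the round batteries. Origin: centre of its underside; z up its axis.
- medium_cell: Loose round battery standing upright on the table: dark wrap, steel top with a small raised contact, 26 mm diameter, 50 mm tall, about 65 g. Origin: centre of its underside; z up its axis.
- thin_cell: Loose round battery standing upright on the table: dark wrap, steel top with a small raised contact, 14.5 mm diameter, 50 mm tall, about 26 g: the thinnest; it tips easily. Origin: centre of its underside; z up its axis.
- block_battery: Loose flat-sided battery standing upright on the table: same dark wrap, 26.5 mm (its x) by 17.5 mm (its y), 48.5 mm tall with the two small round contacts on its top, about 46 g. Origin: centre of its underside; z up. Any yaw.
- big_holder: Fixed white holder with a dark well floor, a 70 x 70 mm plate 14 mm thick with one round well of 50 mm diameter in the middle of its top, 10 mm deep (well floor 4 mm above the table). The largest holder; for the big cell. Origin: centre of its underside, straight below the well's centre; z up, x and y along the plate's sides. It may be turned up to 0.4 rad.
- medium_holder: Fixed white holder with a dark well floor, a 62 x 62 mm plate 14 mm thick with one round well of 42 mm diameter in the middle of its top, 10 mm deep (well floor 4 mm above the table). The middle-sized round-welled holder; for the medium cell. Origin: centre of its underside, straight below the well's centre; z up, x and y along the plate's sides. It may be turned up to 0.4 rad.
- thin_holder: Fixed white holder with a dark well floor, a 50 x 50 mm plate 14 mm thick with one round well of 30 mm diameter in the middle of its top, 10 mm deep (well floor 4 mm above the table). The smallest holder; for the thin cell. Origin: centre of its underside, straight below the well's centre; z up, x and y along the plate's sides. It may be turned up to 0.4 rad.
- oblong_holder: Fixed white holder with a dark well floor, a 64 (x) x 53 (y) mm plate 14 mm thick with one oblong well of 42 mm (along its x) by 33 mm (along its y) in the middle of its top, 10 mm deep (well floor 4 mm above the table). The only one with an oblong well; for the block battery, long side along long side. Origin: centre of its underside, straight below the well's centre; z up, x and y along the plate's sides. It may be turned up to 0.4 rad.
- screw_jar: Bystander, to be left alone: loose clear jar of brass screws with a white lid, 43 mm diameter, 46 mm tall, standing upright. Origin: centre of its underside. No battery.
- glue_stick: Bystander, to be left alone: loose white glue stick with a grey cap, 28 mm diameter, 80 mm tall (the tallest loose thing here), standing upright. Origin: centre of its underside. No battery.

How it is judged:
By the outcome, as a careful person would: the job done as asked, in the order asked, and still so for the second after the job is handed in, with the robot touching nothing.
It also fails if it takes over 120 s, if anything falls off the work surface, if the arm or the gripper's body presses on something with over 40 N, if the wrist force passes 120 N, or if a joint passes its speed limit or range.

ROBOT

A 6-joint arm with a two-finger parallel gripper is mounted at the origin on the work surface. World frame = base frame: x ahead of the robot, y to its left, z up, the work surface at z = 0. Lengths are in m, angles in degrees, forces in N, time in s.
With the tool pointing down it reaches from about 0.375 to 0.9 m from the base axis. Payload 3.1 kg.
Tool frame: the origin (TCP) lies midway between the tips of the shut fingers; the grasp point (between the pads) lies bot.hold_point_z behind it (bot.hold_point_z is the distance from the TCP to the grasp point, in m); z points along the fingers, y is the direction in which the jaws open and shut (so a half turn about z gives the same grasp; the last joint's range is limited). The gripper opens to 87 mm and grips with 3 to 60 N. Pads are 19 mm wide; open, the fingers measure 117 mm over their backs; the gripper's body (75 mm by 190 mm) begins 51 mm behind the grasp point.
Start: joints at [56.121, 30.224, 82.088, -0, 67.689, -10.227], TCP at [0.251, 0.572, 0.223] pointing down, gripper open.
Joint ranges: [-176.69, 176.69], [-43.24, 126.21], [12.49, 139.97], [-82, 262], [0, 151.66], [-163.58, 163.58]. Speed limits (degrees/s): [159.86, 159.86, 180, 180, 180, 180].

INTERFACE

Orientations are given as a 3x3 rotation matrix whose columns are the frame's x, y, z axes.
In Python, from rig import bot, vision, hand_in gives the robot as it stands. The module is installed in compiled form; this text tells all that it offers.
- The arm moves only by the shell command python3 -m handwheel 'ROWS'. ROWS is JSON, a list of rows, each an object of numbers: "hand": the gripper's target within -1 to 1 (fully open at 1, half-way at 0, shut at -1); "dx", "dy", "dz": the shift along the world's x, y, z in cm; "wx", "wy", "wz": the turn, a rotation vector about the world's x, y, z in rad. In form: [{"hand": .., "dx": .., "dy": .., "dz": .., "wx": .., "wy": .., "wz": ..}, ...]. A call has 1 to 10 rows; each row shifts and turns the commanded pose from where the row before left it; what a row does not reach is not made up. A row lasts 1/10 s, in which the tool goes at most 50 mm and 8.59 degrees, less where a joint would pass 70% of its speed; a pose out of reach is approached as far as the arm can. A call with a gripper value outside its range is refused whole. The fingers move at their own pace and stop on an object; the grip force is fixed at half the most. Time passes only in rows, so rows that do not move let the fingers close. It gives the time, the measured TCP pose, the force and the opening at its end, in the units of the state.
- bot.read_state(): the state, without advancing time (a new reading comes with each control period).
- vision.capture(name): name is "scene" or "top"; returns (picture, depth): 420x560x3 uint8, red, green, blue; 420x560 float32, m along the optical axis (not along the pixel's ray), 0 where there is no reading.
- vision.get_calibration(name): a dict with "fx", "fy", "cx", "cy" (pixels), "k1" (the pictures are not rectified: a ray, as slopes to the right and down, at radius r is drawn at 1 + k1 r^2 times it, then the intrinsics apply), "rvec" (rotation vector, rad) and "tvec" (3), from world to camera coordinates, as OpenCV has them. Camera axes: x right, y down, z forward; pixel columns grow to the right and rows downward; lengths in m; the calibration is good to about 2 mm. A picture is of the moment at which its call begins. get_calibration takes no time and is no camera call.
- hand_in(): hands the job in, once; it reports no verdict.
The state is a dict: "time_s": time; "joint_positions": joint angles; "qvel": joint speeds; "tau": joint torques, N m; "position": TCP position; "tcp_rot": TCP orientation; "force": force on the tool from outside, world axes, zero at the start; "moment": the same for the moment, N m; "opening": opening from 0.0 (shut) to 1.0 (fully open).
Only numpy, scipy, OpenCV 4.12 (cv2) and the standard library are available. Lean on these libraries where they do the work, as an engineer would, in place of code of your own. Each camera call takes 0.05 s, during which the arm holds its last target.

## Working session

There is one attempt and no reset: what is moved stays moved. The work goes in short steps, Python scripts to look and compute and a shell command to move; the robot and the scene stay as the last step left them, time stands still between calls to the robot, and variables do not carry over. Pictures are saved under pics/ and viewed, and the job is handed in when it is done.

```bash
mkdir -p pics; ls; python3 - <<'E'
from rig import bot, vision
import cv2
for n in("scene","top"):
    p,d=vision.capture(n); cv2.imwrite(f"pics/{n}0.png",p[:,:,::-1]); print(vision.get_calibration(n), d.min(),d.max())
print(bot.read_state(), bot.hold_point_z)
E
```

```text
pics
{'fx': 404.50906101700065, 'fy': 404.50906101700065, 'cx': 271.37799566735833, 'cy': 211.72244909341535, 'k1': -0.030683706037157, 'rvec': array([ 1.73791434,  1.90782114, -0.70089965]), 'tvec': array([ 0.04811816, -0.3791969 ,  1.11196726])} 0.0 2.6997156
{'fx': 447.3353220518769, 'fy': 447.3353220518769, 'cx': 279.77693613059677, 'cy': 201.71896493019736, 'k1': -0.15029542005247512, 'rvec': array([ 2.12307762, -2.14934797,  0.16754814]), 'tvec': array([-1.79763738e-04,  5.47799957e-01,  9.93043502e-01])} 0.0 2.0240963
{'time_s': 0.1, 'joint_positions': array([ 5.61227778e+01,  3.02748518e+01,  8.21470754e+01, -1.93844585e-03,
        6.76882354e+01, -1.02286434e+01]), 'qvel': array([ 0.0929386 , -0.05713535, -0.16751303, -0.03750625,  0.04775823,
       -0.04131591]), 'tau': array([-2.85014012e-04, -4.40985596e+01, -1.77151966e+01,  6.34791492e-02,
        5.33019262e-02, -3.40064139e-05]), 'position': array([0.25033845, 0.57197935, 0.22166741]), 'tcp_rot': array([[-9.16027961e-01,  4.01113052e-01, -1.04575470e-03],
       [ 4.01114295e-01,  9.16026593e-01, -1.61373520e-03],
       [ 3.10648870e-04, -1.89769372e-03, -9.99998151e-01]]), 'force': array([ 0.19192432, -0.24294879, -0.46589923]), 'moment': array([0.05521285, 0.05822118, 0.03684917]), 'opening': 1.001086109816796} 0.0187
```

View pics/scene0.png

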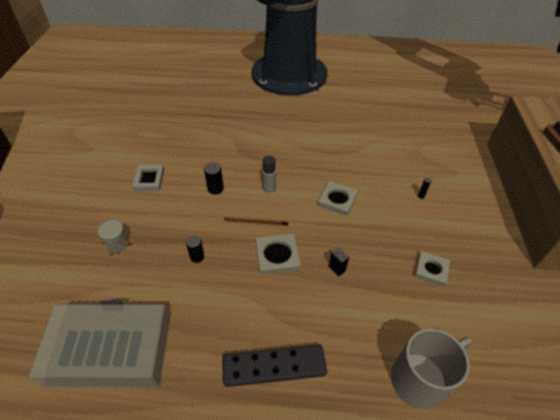

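View pics/top0.png

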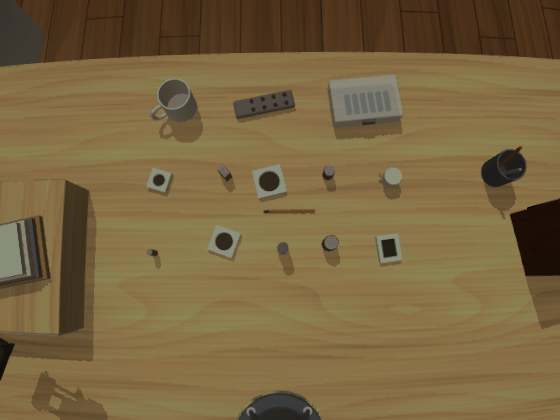

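```bash
cat > h.py <<'E'
import numpy as np, cv2
from rig import bot, vision
def cal(n):
    c=vision.get_calibration(n); R=cv2.Rodrigues(c["rvec"])[0]; return c,R,c["tvec"]
def ray(n,u,v):
    c,R,t=cal(n); x=(u-c["cx"])/c["fx"]; y=(v-c["cy"])/c["fy"]; rd=np.hypot(x,y); r=rd
    for _ in range(20): r=rd/(1+c["k1"]*r*r)
    s=r/rd if rd>0 else 1
    return -R.T@t, R.T@np.array([x*s,y*s,1.])
def plane(n,u,v,z):
    o,d=ray(n,u,v); return o+d*(z-o[2])/d[2]
def proj(n,P):
    c,R,t=cal(n); q=R@np.asarray(P)+t; x,y=q[:2]/q[2]; f=1+c["k1"]*(x*x+y*y); return c["cx"]+c["fx"]*x*f, c["cy"]+c["fy"]*y*f
E
python3 - <<'E'
from h import *
for n in("scene","top"): c,R,t=cal(n); print(n,-R.T@t, proj(n,[0,0,0]),proj(n,[.25,.57,.22]))
a=cv2.imread("pics/top0.png")[140:280,130:420]; cv2.imwrite("pics/topz.png",cv2.resize(a,None,fx=2.75,fy=2.75,interpolation=cv2.INTER_CUBIC))
a=cv2.imread("pics/scene0.png")[145:295,90:460]; cv2.imwrite("pics/scz.png",cv2.resize(a,None,fx=2.16,fy=2.16,interpolation=cv2.INTER_CUBIC))
E
```

```text
scene [1.00838839 0.04680789 0.60294171] (np.float64(288.81885040120403), np.float64(74.2791545450545)) (np.float64(583.7689047672663), np.float64(57.98688360758811))
top [ 0.3823062  -0.00970345  1.06769286] (np.float64(279.6996617051501), np.float64(437.19986608992383)) (np.float64(-5.8939054342973805), np.float64(337.58557226711355))
```

View pics/topz.png

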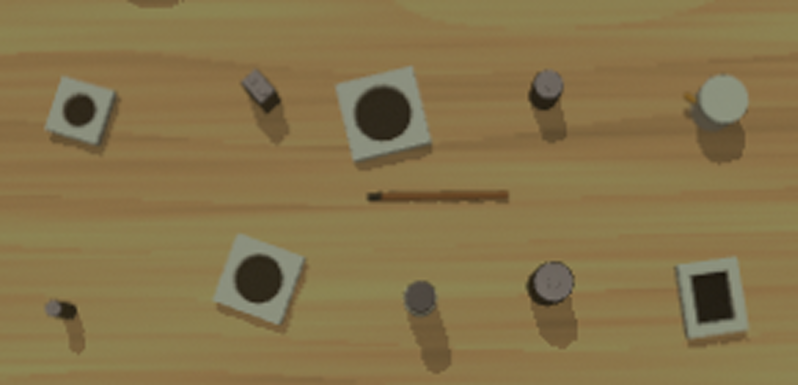

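View pics/scz.png

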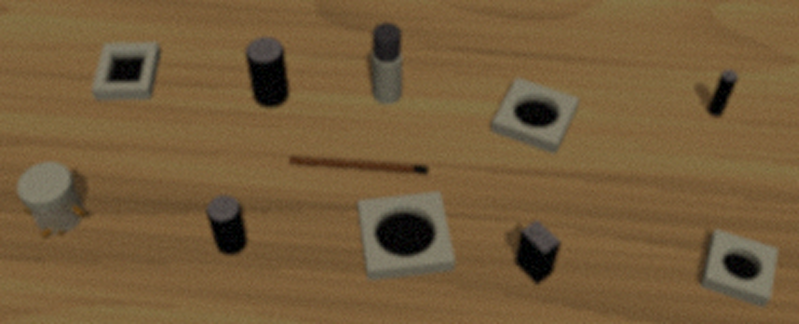

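```bash
python3 - <<'E'
from h import *
im=cv2.imread("pics/top0.png"); hsv=cv2.cvtColor(im,cv2.COLOR_BGR2HSV)
for nm,(u,v) in dict(big=(331,242),med=(329,170),thin=(150,252),block=(223,171),bigh=(259,175),well=(270,182),glue=(283,248),wood=(300,225)).items(): print(nm,hsv[v,u])
grey=((hsv[:,:,1]<75)&(hsv[:,:,2]>55)).astype(np.uint8)
dark=((hsv[:,:,2]<60)).astype(np.uint8)
roi=np.zeros_like(grey); roi[140:285,130:420]=1
for nm,m in(("grey",grey),("dark",dark)):
    n,l,s,c=cv2.connectedComponentsWithStats(m*roi)
    for i in range(1,n):
        if s[i,4]>15:
            cnt=cv2.findContours((l==i).astype(np.uint8),0,2)[0][0]
            print(nm,s[i],c[i].round(1),"rect",[np.round(x,1) for x in cv2.minAreaRect(cnt)])
cv2.imwrite("pics/m0.png",np.hstack([grey,dark])[140:285]*255)
E
```

```text
big [ 15  37 111]
med [ 15  33 108]
thin [ 16  36 107]
block [ 17  36 113]
bigh [ 35  31 139]
well [ 20 102  45]
glue [17 46 78]
wood [ 22 116 139]
grey [252 164  35  35 564] [268.8 181.1] rect [array([268.8, 181.1]), array([29.1, 29.1]), np.float64(76.0)]
grey [218 166  12  12  82] [223.5 171.4] rect [array([223.3, 171.3]), array([10.6,  7.1]), np.float64(45.0)]
grey [324 166  11  10  84] [328.9 170.4] rect [array([329. , 170.5]), array([ 9., 10.]), np.float64(90.0)]
grey [382 167  20  20 301] [391.7 176.7] rect [array([391.5, 176.5]), array([19., 19.]), np.float64(90.0)]
grey [146 168  26  25 350] [158.9 179.9] rect [array([158.9, 179.8]), array([20.6, 21.2]), np.float64(18.4)]
grey [207 225  34  33 491] [223.8 240.9] rect [array([223.7, 241. ]), array([26.6, 26.5]), np.float64(20.6)]
grey [376 233  26  30 417] [388.4 247.8] rect [array([388.5, 247.8]), array([27.6, 22.7]), np.float64(80.5)]
grey [324 235  14  15 161] [330.6 242.2] rect [array([330.5, 242. ]), array([13.4, 13.4]), np.float64(45.0)]
grey [277 243  12  12 113] [282.2 248.3] rect [array([282.5, 248.5]), array([11., 11
[... 282 characters left out ...]
ay([326.9, 176.2]), array([9.5, 5.9]), np.float64(20.6)]
dark [154 175  10  11  85] [158.6 179.7] rect [array([158.5, 180. ]), array([10.,  9.]), np.float64(90.0)]
dark [225 174   7   7  25] [228.  176.9] rect [array([228. , 176.5]), array([3.5, 6.4]), np.float64(45.0)]
dark [216 233  16  17 214] [223.6 241.1] rect [array([223.5, 241. ]), array([16., 15.]), np.float64(90.0)]
dark [382 239  14  18 209] [388.5 247.6] rect [array([388.5, 247.6]), array([17. , 12.2]), np.float64(81.9)]
dark [322 240   9  11  31] [325.1 246.8] rect [array([324.9, 246.3]), array([12.2,  4.7]), np.float64(52.1)]
dark [152 250   6   6  27] [154.2 252.6] rect [array([154.5, 252.5]), array([5., 5.]), np.float64(90.0)]
```

```bash
python3 - <<'E'
from h import *
H=dict(big=.060,med=.049,thin=.049,block=.0475,bigh=.014,medh=.014,thinh=.014,obl=.014,glue=.08,jar=.046)
T=dict(big=(330.6,242.2),med=(328.9,170.4),thin=(149.1,251.8),block=(223.4,171.3),bigh=(268.8,181),medh=(223.7,241),thinh=(158.9,179.8),obl=(388.5,247.7),glue=(282.3,248.4),jar=(391.6,176.6))
im=cv2.imread("pics/scene0.png"); hsv=cv2.cvtColor(im,cv2.COLOR_BGR2HSV)
for k in T:
    p=plane("top",*T[k],H[k]); print(k,p.round(4),"scene px",np.round(proj("scene",p),1))
for nm,m in(("grey",((hsv[:,:,1]<75)&(hsv[:,:,2]>50))),("dark",hsv[:,:,2]<45)):
    m=m.astype(np.uint8); r=np.zeros_like(m); r[145:295,90:460]=1
    n,l,s,c=cv2.connectedComponentsWithStats(m*r)
    for i in range(1,n):
        if s[i,4]>25: print(nm,s[i],c[i].round(1))
# block yaw from upsampled top
for n,(x0,y0,x1,y1) in dict(top=(205,155,245,190),scene=(325,240,355,280)).items():
    a=cv2.resize(cv2.imread(f"pics/{n}0.png")[y0:y1,x0:x1],None,fx=8,fy=8,interpolation=cv2.INTER_CUBIC)
    h=cv2.cvtColor(a,cv2.COLOR_BGR2HSV); m=((h[:,:,1]<75)&(h[:,:,2]>(75 if n=='top' else 50))).astype(np.uint8)
    c=max(cv2.findContours(m,0,2)[0],key=cv2.contourArea); q=cv2.boxPoints(cv2.minAreaRect(c))
    if n=="scene":
        q=cv2.minEnclosingTriangle(c)[1] if 0 else q
    W=np.array([plane(n,x0+(u+.5)/8-.5,y0+(v+.5)/8-.5,.0485) for u,v in q])
    cw=np.array([plane(n,x0+(u+.5)/8-.5,y0+(v+.5)/8-.5,.0485)[:2] for u,v in c[:,0]]).astype(np.float32)*1000
    r=cv2.minAreaRect(cw); print(n,"world rect mm",r)
    cv2.imwrite(f"pics/blk_{n}.png",np.hstack([a,cv2.merge([m*255]*3)]))
E
```

```text
big [ 0.4513 -0.1205  0.06  ] scene px [212.5 168.5]
med [ 0.6197 -0.1227  0.049 ] scene px [193.4 241.9]
thin [0.4339 0.2954 0.049 ] scene px [427.7 180.4]
block [0.6211 0.1244 0.0475] scene px [340.3 254.4]
bigh [0.6034 0.019  0.014 ] scene px [277.4 252.3]
medh [0.4603 0.1267 0.014 ] scene px [338.  196.6]
thinh [0.6104 0.287  0.014 ] scene px [432.6 267.4]
obl [ 0.439  -0.2631  0.014 ] scene px [148.3 176.2]
glue [ 0.4377 -0.0113  0.08  ] scene px [269.2 159.6]
jar [ 0.604  -0.2711  0.046 ] scene px [112.4 229.2]
grey [204 163  17  11 138] [212.1 167.8]
grey [133 165  30  26 534] [148.  177.8]
grey [263 169  13  24 240] [268.7 181.4]
grey [318 182  39  33 675] [337.1 198. ]
grey [ 98 220  29  31 602] [112.2 234.5]
grey [ 256  234   44   40 1022] [277.2 254.1]
grey [186 236  15  11 127] [192.7 241.1]
grey [332 248  17  14 122] [340.1 254.3]
grey [415 252  35  34 708] [432.1 268.7]
dark [263 160  12  13 106] [268.4 166.7]
dark [205 169  18  25 317] [214.2 182.2]
dark [141 172  15  10 134] [147.9 176.5]
dark [418 181  12  17 101] [423.3 189.5]
dark [329 192  19  11 168] [337.9 197. ]
dark [187 242  17  20 216] [196.  252.9]
dark [264 244  27  19 399] [277.1 252.8]
dark [329 253  19  23 246] [337.2 264.6]
dark [425 263  16  11 125] [432.7 267.9]
top world rect mm ((621.9191284179688, 124.16763305664062), (25.429258346557617, 17.170608520507812), 42.858890533447266)
scene world rect mm ((621.6640014648438, 123.68486022949219), (26.274059295654297, 16.851736068725586), 43.49580001831055)
```

```bash
python3 -c "
import cv2,numpy as np
a=cv2.imread('pics/blk_top.png');b=cv2.imread('pics/blk_scene.png')
h=max(a.shape[0],b.shape[0]);f=lambda i:cv2.copyMakeBorder(i,0,h-i.shape[0],0,0,0)
cv2.imwrite('pics/blk.png',cv2.resize(np.hstack([f(a),f(b)]),None,fx=.7,fy=.7))"
```

```text
(no output)
```

View pics/blk.png

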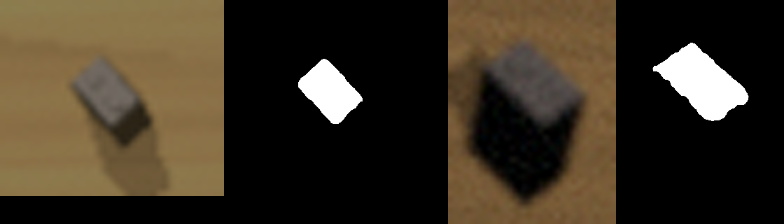

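```bash
python3 - <<'E'
from h import *
p,d=vision.capture("top")
c,R,t=cal("top")
def wp(u,v):
    o,r=ray("top",u,v); return o+r*d[v,u]
for u,v in((10,250),(30,200),(60,190),(60,320),(74,250),(10,320),(40,240),(20,350),(75,186)): print((u,v),wp(u,v).round(3))
# holder yaw
for k,(u0,v0) in dict(bigh=(268,181),medh=(223,241),thinh=(158,179),obl=(388,247)).items():
    im=cv2.imread("pics/top0.png")[v0-30:v0+30,u0-30:u0+30]; a=cv2.resize(im,None,fx=8,fy=8,interpolation=cv2.INTER_CUBIC); h=cv2.cvtColor(a,cv2.COLOR_BGR2HSV)
    for nm,m,z in(("plate",(h[:,:,1]<70)&(h[:,:,2]>105),.014),("well",h[:,:,2]<75,.009)):
        cs=cv2.findContours(m.astype(np.uint8),0,2)[0]; cc=max(cs,key=cv2.contourArea)
        w=np.array([plane("top",u0-30+(u+.5)/8-.5,v0-30+(v+.5)/8-.5,z)[:2] for u,v in cc[:,0]]).astype(np.float32)*1000
        print(k,nm,[np.round(x,1) for x in cv2.minAreaRect(w)])
E
```

```text
(10, 250) [0.429 0.558 0.19 ]
(30, 200) [0.545 0.554 0.13 ]
(60, 190) [0.566 0.481 0.132]
(60, 320) [0.282 0.471 0.124]
(74, 250) [0.437 0.47  0.067]
(10, 320) [0.277 0.59  0.131]
(40, 240) [0.454 0.517 0.141]
(20, 350) [0.189 0.644 0.   ]
(75, 186) [0.586 0.473 0.075]
bigh plate [array([604.1,  19. ]), array([71.4, 70.5]), np.float64(13.1)]
bigh well [array([605. ,  19.1]), array([47.8, 47.5]), np.float64(89.3)]
medh plate [array([460.5, 126.9]), array([63.9, 63.1]), np.float64(69.6)]
medh well [array([460.9, 127.5]), array([40. , 40.4]), np.float64(89.5)]
thinh plate [array([610.8, 288.6]), array([51.1, 51.5]), np.float64(72.6)]
thinh well [array([611.8, 289.7]), array([26.8, 27.6]), np.float64(22.6)]
obl plate [array([ 439. , -263.3]), array([64.9, 55. ]), np.float64(7.2)]
obl well [array([ 439.4, -264.6]), array([41.7, 31.9]), np.float64(6.6)]
```

```bash
python3 -m handwheel '[{"hand":1,"dx":2,"dy":-4.4,"wz":-0.124},{"hand":1,"dx":2,"dy":-4.4,"wz":-0.124},{"hand":1,"dx":2,"dy":-4.4,"wz":-0.124},{"hand":1,"dx":2,"dy":-4.4,"wz":-0.124},{"hand":1,"dx":2,"dy":-4.4,"wz":-0.124},{"hand":1,"dx":2,"dy":-4.4,"wz":-0.124},{"hand":1,"dx":2,"dy":-4.4,"wz":-0.124},{"hand":1,"dx":2,"dy":-4.4,"wz":-0.124},{"hand":1,"dx":2,"dy":-4.4,"wz":-0.124},{"hand":1,"dx":2,"dy":-4.4,"wz":-0.124}]'
```

```text
invalid input
```

```bash
python3 -m handwheel '[{"hand":1,"dy":-4.2},{"hand":1,"dy":-4.2},{"hand":1,"dy":-4.2},{"hand":1,"dy":-4.2},{"hand":1,"dy":-4.2},{"hand":1,"dy":-4.2},{"hand":1},{"hand":1}]'
```

```text
invalid input
```

```bash
python3 -m handwheel '[{"hand":1,"dx":2,"dy":-4.4,"dz":0,"wx":0,"wy":0,"wz":-0.12}]'
```

```text
time_s: 0.25
position: [0.2697, 0.5321, 0.2222]
tcp_rot: [[-0.862, 0.506, 0.001], [0.506, 0.862, 0.004], [0.001, 0.004, -1.0]]
force: [0.0, -1.2, -0.1]
opening: 0.997
```

```bash
python3 -m handwheel '[{"hand":1,"dx":2,"dy":-4.4,"dz":0,"wx":0,"wy":0,"wz":-0.12},{"hand":1,"dx":2,"dy":-4.4,"dz":0,"wx":0,"wy":0,"wz":-0.12},{"hand":1,"dx":2,"dy":-4.4,"dz":0,"wx":0,"wy":0,"wz":-0.12},{"hand":1,"dx":2,"dy":-4.4,"dz":0,"wx":0,"wy":0,"wz":-0.12},{"hand":1,"dx":2,"dy":-4.4,"dz":0,"wx":0,"wy":0,"wz":-0.12},{"hand":1,"dx":2,"dy":-4.4,"dz":0,"wx":0,"wy":0,"wz":-0.12},{"hand":1,"dx":2,"dy":-4.4,"dz":0,"wx":0,"wy":0,"wz":-0.12},{"hand":1,"dx":2,"dy":-4.4,"dz":0,"wx":0,"wy":0,"wz":-0.12},{"hand":1,"dx":2,"dy":-4.4,"dz":0,"wx":0,"wy":0,"wz":-0.12}]'
python3 -m handwheel '[{"hand":1,"dx":0,"dy":-4.2,"dz":-1,"wx":0,"wy":0,"wz":0},{"hand":1,"dx":0,"dy":-4.2,"dz":-1,"wx":0,"wy":0,"wz":0},{"hand":1,"dx":0,"dy":-4.2,"dz":-1,"wx":0,"wy":0,"wz":0},{"hand":1,"dx":0,"dy":-4.2,"dz":-1,"wx":0,"wy":0,"wz":0},{"hand":1,"dx":0,"dy":-4.2,"dz":-1,"wx":0,"wy":0,"wz":0},{"hand":1,"dx":0,"dy":-4.2,"dz":-1,"wx":0,"wy":0,"wz":0},{"hand":1,"dx":0,"dy":0,"dz":0,"wx":0,"wy":0,"wz":0},{"hand":1,"dx":0,"dy":0,"dz":0,"wx":0,"wy":0,"wz":0}]'
```

```text
time_s: 1.15
position: [0.4511, 0.1306, 0.2226]
tcp_rot: [[0.047, 0.999, 0.0], [0.999, -0.047, 0.0], [0.0, 0.0, -1.0]]
force: [0.7, 0.1, 0.5]
opening: 1.004
time_s: 1.95
position: [0.4502, -0.1201, 0.1621]
tcp_rot: [[0.045, 0.999, -0.001], [0.999, -0.045, 0.001], [0.001, -0.001, -1.0]]
force: [-0.0, 0.6, -0.3]
opening: 0.998
```

```bash
python3 -m handwheel '[{"hand":1,"dx":0.1,"dy":0,"dz":-2,"wx":0,"wy":0,"wz":0},{"hand":1,"dx":0,"dy":0,"dz":-2,"wx":0,"wy":0,"wz":0},{"hand":1,"dx":0,"dy":0,"dz":-2,"wx":0,"wy":0,"wz":0},{"hand":1,"dx":0,"dy":0,"dz":-2,"wx":0,"wy":0,"wz":0},{"hand":1,"dx":0,"dy":0,"dz":-2,"wx":0,"wy":0,"wz":0},{"hand":1,"dx":0,"dy":0,"dz":-2,"wx":0,"wy":0,"wz":0},{"hand":1,"dx":0,"dy":0,"dz":-2,"wx":0,"wy":0,"wz":0},{"hand":0,"dx":0,"dy":0,"dz":0,"wx":0,"wy":0,"wz":0},{"hand":0,"dx":0,"dy":0,"dz":0,"wx":0,"wy":0,"wz":0}]'
python3 - <<'E'
from h import *
p,d=vision.capture("scene"); cv2.imwrite("pics/s1.png",cv2.resize(p[100:300,100:380,::-1],None,fx=2.8,fy=2.8))
E
```

```text
time_s: 2.85
position: [0.4516, -0.1182, 0.0228]
tcp_rot: [[0.04, 0.999, -0.001], [0.999, -0.04, 0.001], [0.001, -0.001, -1.0]]
force: [-0.0, 0.1, 0.7]
opening: 0.897
```

View pics/s1.png

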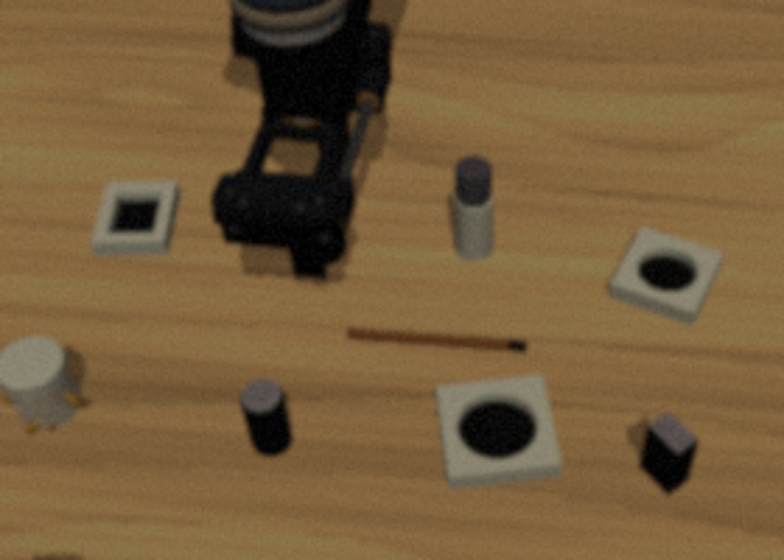

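The gripper is over the big cell (hidden behind the gripper at about px (200,190) in the full frame); neighbours are undisturbed. Closing now.

```bash
python3 -m handwheel '[{"hand":-0.1,"dx":0,"dy":0,"dz":0,"wx":0,"wy":0,"wz":0},{"hand":-0.1,"dx":0,"dy":0,"dz":0,"wx":0,"wy":0,"wz":0},{"hand":-0.1,"dx":0,"dy":0,"dz":0,"wx":0,"wy":0,"wz":0},{"hand":-1,"dx":0,"dy":0,"dz":0,"wx":0,"wy":0,"wz":0},{"hand":-1,"dx":0,"dy":0,"dz":0,"wx":0,"wy":0,"wz":0},{"hand":-1,"dx":0,"dy":0,"dz":0,"wx":0,"wy":0,"wz":0},{"hand":-1,"dx":0,"dy":0,"dz":0,"wx":0,"wy":0,"wz":0},{"hand":-1,"dx":0,"dy":0,"dz":0,"wx":0,"wy":0,"wz":0}]'
python3 -m handwheel '[{"hand":-1,"dx":0,"dy":0,"dz":0,"wx":0,"wy":0,"wz":0},{"hand":-1,"dx":0,"dy":0,"dz":0,"wx":0,"wy":0,"wz":0},{"hand":-1,"dx":0,"dy":0,"dz":0,"wx":0,"wy":0,"wz":0},{"hand":-1,"dx":0,"dy":0,"dz":0,"wx":0,"wy":0,"wz":0}]'
```

```text
time_s: 3.7
position: [0.4513, -0.1194, 0.0227]
tcp_rot: [[0.042, 0.999, -0.001], [0.999, -0.042, 0.0], [0.0, -0.001, -1.0]]
force: [-1.8, -1.2, 4.2]
opening: 0.384
time_s: 4.1
position: [0.4513, -0.1194, 0.0227]
tcp_rot: [[0.042, 0.999, -0.001], [0.999, -0.042, 0.0], [0.0, -0.001, -1.0]]
force: [-2.3, -1.0, 5.9]
opening: 0.384
```

```bash
python3 -m handwheel '[{"hand":-1,"dx":0,"dy":0,"dz":1,"wx":0,"wy":0,"wz":0},{"hand":-1,"dx":0,"dy":0,"dz":2,"wx":0,"wy":0,"wz":0},{"hand":-1,"dx":0,"dy":0,"dz":3,"wx":0,"wy":0,"wz":0},{"hand":-1,"dx":0,"dy":0,"dz":3,"wx":0,"wy":0,"wz":0},{"hand":-1,"dx":1,"dy":1,"dz":1,"wx":0,"wy":0,"wz":0},{"hand":-1,"dx":3,"dy":3,"dz":0,"wx":0,"wy":0,"wz":0},{"hand":-1,"dx":3.5,"dy":3,"dz":0,"wx":0,"wy":0,"wz":0},{"hand":-1,"dx":3.5,"dy":3,"dz":0,"wx":0,"wy":0,"wz":0},{"hand":-1,"dx":3,"dy":2.5,"dz":0,"wx":0,"wy":0,"wz":0},{"hand":-1,"dx":1.3,"dy":1.3,"dz":0,"wx":0,"wy":0,"wz":0}]'
python3 -m handwheel '[{"hand":-1,"dx":0,"dy":0,"dz":0,"wx":0,"wy":0,"wz":0},{"hand":-1,"dx":0,"dy":0,"dz":0,"wx":0,"wy":0,"wz":0},{"hand":-1,"dx":0,"dy":0,"dz":0,"wx":0,"wy":0,"wz":0}]'
python3 - <<'E'
from h import *
p,d=vision.capture("scene"); cv2.imwrite("pics/s2.png",cv2.resize(p[100:300,100:380,::-1],None,fx=2.8,fy=2.8)); print(bot.read_state()["force"])
E
```

```text
time_s: 5.1
position: [0.608, 0.021, 0.1231]
tcp_rot: [[0.04, 0.999, 0.004], [0.999, -0.04, 0.0], [0.001, 0.004, -1.0]]
force: [0.4, 0.4, -1.7]
opening: 0.384
time_s: 5.4
position: [0.6033, 0.0179, 0.1223]
tcp_rot: [[0.043, 0.999, -0.002], [0.999, -0.043, 0.0], [-0.0, -0.002, -1.0]]
force: [-1.1, 0.4, -0.5]
opening: 0.383
[-1.03183584 -0.80890578 -0.89197181]
```

View pics/s2.png

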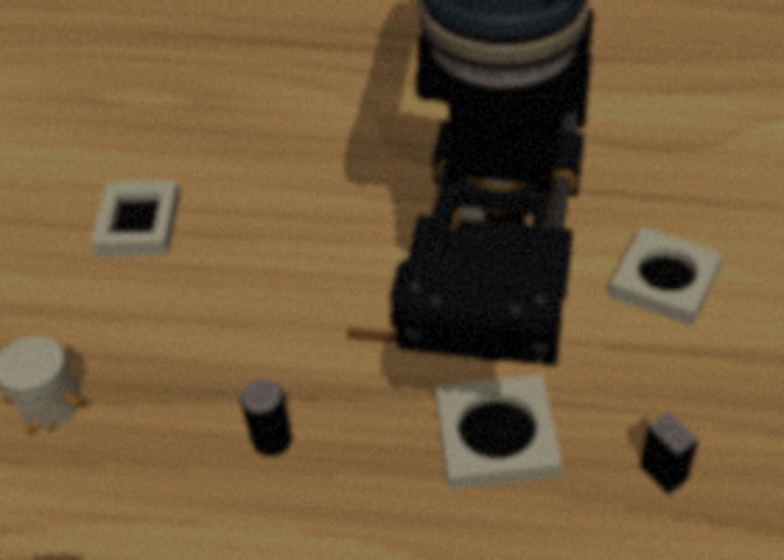

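```bash
python3 -m handwheel '[{"hand":-1,"dx":0.1,"dy":0.1,"dz":-2,"wx":0,"wy":0,"wz":0},{"hand":-1,"dx":0,"dy":0,"dz":-2,"wx":0,"wy":0,"wz":0},{"hand":-1,"dx":0,"dy":0,"dz":-2,"wx":0,"wy":0,"wz":0},{"hand":-1,"dx":0,"dy":0,"dz":-1.5,"wx":0,"wy":0,"wz":0},{"hand":-1,"dx":0,"dy":0,"dz":-1,"wx":0,"wy":0,"wz":0},{"hand":-1,"dx":0,"dy":0,"dz":-0.5,"wx":0,"wy":0,"wz":0},{"hand":-1,"dx":0,"dy":0,"dz":-0.4,"wx":0,"wy":0,"wz":0},{"hand":-1,"dx":0,"dy":0,"dz":0,"wx":0,"wy":0,"wz":0},{"hand":-1,"dx":0,"dy":0,"dz":0,"wx":0,"wy":0,"wz":0}]'
python3 -m handwheel '[{"hand":-1,"dx":0,"dy":0,"dz":-0.1,"wx":0,"wy":0,"wz":0},{"hand":-1,"dx":0,"dy":0,"dz":0,"wx":0,"wy":0,"wz":0}]'
python3 - <<'E'
from h import *
p,d=vision.capture("scene"); cv2.imwrite("pics/s3.png",cv2.resize(p[150:350,140:420,::-1],None,fx=2.8,fy=2.8)); print(bot.read_state()["force"])
E
```

```text
time_s: 6.35
position: [0.6062, 0.0195, 0.0291]
tcp_rot: [[0.042, 0.999, 0.001], [0.999, -0.042, -0.0], [-0.0, 0.001, -1.0]]
force: [0.8, -0.7, -1.1]
opening: 0.384
time_s: 6.55
position: [0.6059, 0.0195, 0.0279]
tcp_rot: [[0.042, 0.999, 0.001], [0.999, -0.042, -0.0], [-0.0, 0.001, -1.0]]
force: [0.2, 0.2, -1.1]
opening: 0.381
[-0.54581867  0.20771441 -1.65669547]
```

View pics/s3.png

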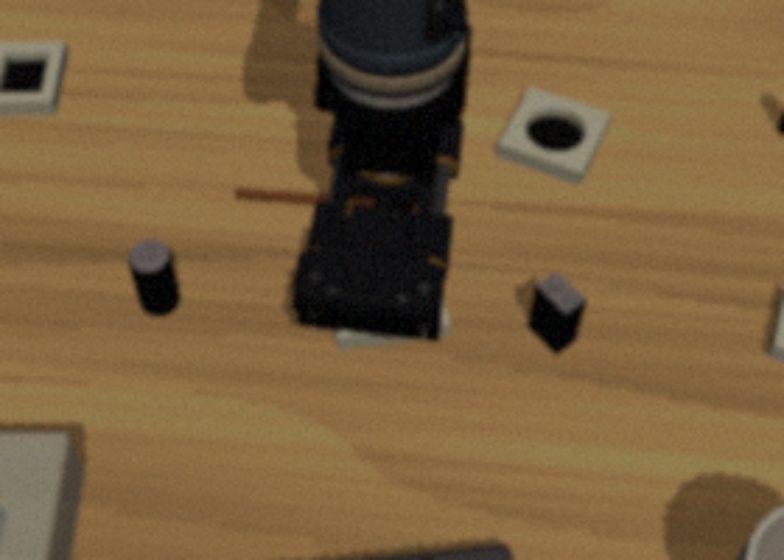

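```bash
python3 -m handwheel '[{"hand":-1,"dx":0,"dy":0,"dz":-0.1,"wx":0,"wy":0,"wz":0},{"hand":-1,"dx":0,"dy":0,"dz":0,"wx":0,"wy":0,"wz":0},{"hand":-1,"dx":0,"dy":0,"dz":0,"wx":0,"wy":0,"wz":0}]'; python3 -m handwheel '[{"hand":-1,"dx":0,"dy":0,"dz":-0.1,"wx":0,"wy":0,"wz":0},{"hand":-1,"dx":0,"dy":0,"dz":0,"wx":0,"wy":0,"wz":0},{"hand":-1,"dx":0,"dy":0,"dz":0,"wx":0,"wy":0,"wz":0}]'
```

```text
time_s: 6.9
position: [0.606, 0.0195, 0.0268]
tcp_rot: [[0.042, 0.999, 0.001], [0.999, -0.042, -0.0], [-0.0, 0.001, -1.0]]
force: [0.8, 0.9, 0.3]
opening: 0.385
time_s: 7.2
position: [0.6059, 0.0195, 0.0267]
tcp_rot: [[0.042, 0.999, 0.001], [0.999, -0.042, -0.0], [-0.0, 0.001, -1.0]]
force: [-1.7, 0.4, 6.1]
opening: 0.385
```

```bash
python3 -m handwheel '[{"hand":-0.1,"dx":0,"dy":0,"dz":0,"wx":0,"wy":0,"wz":0},{"hand":0.1,"dx":0,"dy":0,"dz":0,"wx":0,"wy":0,"wz":0},{"hand":0.3,"dx":0,"dy":0,"dz":0,"wx":0,"wy":0,"wz":0},{"hand":0.3,"dx":0,"dy":0,"dz":0,"wx":0,"wy":0,"wz":0},{"hand":0.3,"dx":0,"dy":0,"dz":0,"wx":0,"wy":0,"wz":0},{"hand":0.3,"dx":0,"dy":0,"dz":1,"wx":0,"wy":0,"wz":0},{"hand":0.3,"dx":0,"dy":0,"dz":2,"wx":0,"wy":0,"wz":0},{"hand":0.3,"dx":0,"dy":0,"dz":3,"wx":0,"wy":0,"wz":0},{"hand":0.3,"dx":0,"dy":0,"dz":3,"wx":0,"wy":0,"wz":0},{"hand":0.3,"dx":0,"dy":0,"dz":0,"wx":0,"wy":0,"wz":0}]'
```

```text
time_s: 8.2
position: [0.609, 0.0191, 0.1205]
tcp_rot: [[0.042, 0.999, 0.01], [0.999, -0.042, -0.001], [-0.001, 0.01, -1.0]]
force: [0.7, -0.5, -0.3]
opening: 0.651
```

```bash
python3 -m handwheel '[{"hand":1,"dx":0.2,"dy":-2.2,"dz":1,"wx":0,"wy":0,"wz":0},{"hand":1,"dx":0.3,"dy":-3,"dz":0,"wx":0,"wy":0,"wz":0},{"hand":1,"dx":0.3,"dy":-3,"dz":0,"wx":0,"wy":0,"wz":0},{"hand":1,"dx":0.3,"dy":-3,"dz":0,"wx":0,"wy":0,"wz":0},{"hand":1,"dx":0.3,"dy":-2,"dz":0,"wx":0,"wy":0,"wz":0},{"hand":1,"dx":0,"dy":-1,"dz":0,"wx":0,"wy":0,"wz":0},{"hand":1,"dx":0,"dy":0,"dz":0,"wx":0,"wy":0,"wz":0},{"hand":1,"dx":0,"dy":0,"dz":0,"wx":0,"wy":0,"wz":0},{"hand":1,"dx":0,"dy":0,"dz":0,"wx":0,"wy":0,"wz":0}]'
python3 - <<'E'
from h import *
for n in ("scene","top"):
    p,d=vision.capture(n); cv2.imwrite(f"pics/{n}4.png",p[:,:,::-1])
a=cv2.imread("pics/scene4.png")[145:295,90:460];b=cv2.imread("pics/top4.png")[140:280,130:420]
cv2.imwrite("pics/c4.png",np.vstack([cv2.resize(a,(640,260)),cv2.resize(b,(640,309))]))
E
```

```text
time_s: 9.1
position: [0.6193, -0.121, 0.1254]
tcp_rot: [[0.041, 0.999, -0.001], [0.999, -0.041, 0.001], [0.001, -0.001, -1.0]]
force: [-0.4, -0.6, -0.4]
opening: 1.0
```

View pics/c4.png

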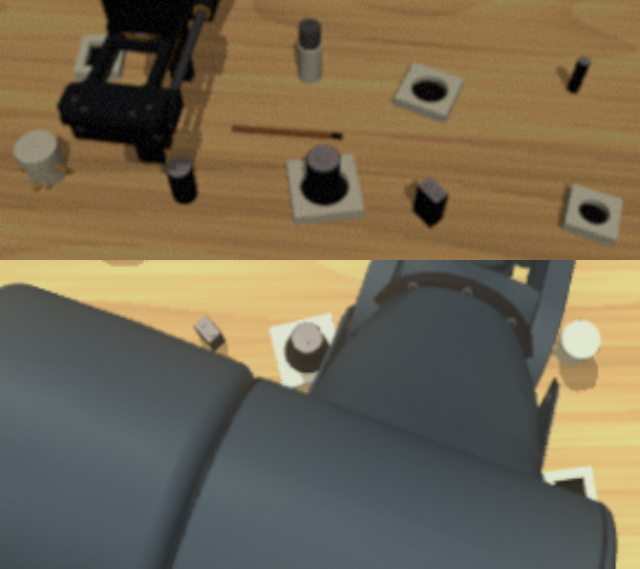

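The big cell stands upright in its well; the medium cell is at about scene px (194,245), under the gripper.

```bash
python3 -m handwheel '[{"hand":1,"dx":0.05,"dy":-0.15,"dz":-2,"wx":0,"wy":0,"wz":0},{"hand":1,"dx":0,"dy":0,"dz":-2,"wx":0,"wy":0,"wz":0},{"hand":1,"dx":0,"dy":0,"dz":-2,"wx":0,"wy":0,"wz":0},{"hand":1,"dx":0,"dy":0,"dz":-2,"wx":0,"wy":0,"wz":0},{"hand":0.6,"dx":0,"dy":0,"dz":-2,"wx":0,"wy":0,"wz":0},{"hand":0.2,"dx":0,"dy":0,"dz":-0.4,"wx":0,"wy":0,"wz":0},{"hand":-0.2,"dx":0,"dy":0,"dz":0,"wx":0,"wy":0,"wz":0},{"hand":-0.3,"dx":0,"dy":0,"dz":0,"wx":0,"wy":0,"wz":0},{"hand":-0.3,"dx":0,"dy":0,"dz":0,"wx":0,"wy":0,"wz":0},{"hand":-0.3,"dx":0,"dy":0,"dz":0,"wx":0,"wy":0,"wz":0}]'
python3 -m handwheel '[{"hand":-0.6,"dx":0,"dy":0,"dz":0,"wx":0,"wy":0,"wz":0},{"hand":-1,"dx":0,"dy":0,"dz":0,"wx":0,"wy":0,"wz":0},{"hand":-1,"dx":0,"dy":0,"dz":0,"wx":0,"wy":0,"wz":0},{"hand":-1,"dx":0,"dy":0,"dz":0,"wx":0,"wy":0,"wz":0},{"hand":-1,"dx":0,"dy":0,"dz":0,"wx":0,"wy":0,"wz":0},{"hand":-1,"dx":0,"dy":0,"dz":0,"wx":0,"wy":0,"wz":0},{"hand":-1,"dx":0,"dy":0,"dz":0,"wx":0,"wy":0,"wz":0},{"hand":-1,"dx":0,"dy":0,"dz":0,"wx":0,"wy":0,"wz":0}]'
```

```text
time_s: 10.2
position: [0.6209, -0.1242, 0.0227]
tcp_rot: [[0.042, 0.999, 0.002], [0.999, -0.042, -0.001], [-0.001, 0.002, -1.0]]
force: [-0.1, 0.1, 0.6]
opening: 0.539
time_s: 11.0
position: [0.6201, -0.124, 0.0218]
tcp_rot: [[0.042, 0.999, -0.0], [0.999, -0.042, -0.0], [-0.0, -0.0, -1.0]]
force: [-1.0, 0.0, 4.4]
opening: 0.29
```

```bash
python3 -m handwheel '[{"hand":-1,"dx":0,"dy":0,"dz":1,"wx":0,"wy":0,"wz":0},{"hand":-1,"dx":0,"dy":0,"dz":2,"wx":0,"wy":0,"wz":0},{"hand":-1,"dx":0,"dy":0,"dz":3,"wx":0,"wy":0,"wz":0},{"hand":-1,"dx":0,"dy":0,"dz":3,"wx":0,"wy":0,"wz":0},{"hand":-1,"dx":-1,"dy":1.5,"dz":3,"wx":0,"wy":0,"wz":0},{"hand":-1,"dx":-2,"dy":3,"dz":0,"wx":0,"wy":0,"wz":0},{"hand":-1,"dx":-2,"dy":3.5,"dz":0,"wx":0,"wy":0,"wz":0},{"hand":-1,"dx":-2.5,"dy":4,"dz":0,"wx":0,"wy":0,"wz":0},{"hand":-1,"dx":-2.5,"dy":4,"dz":0,"wx":0,"wy":0,"wz":0},{"hand":-1,"dx":-2,"dy":4,"dz":0,"wx":0,"wy":0,"wz":0}]'
python3 -m handwheel '[{"hand":-1,"dx":-2,"dy":3,"dz":0,"wx":0,"wy":0,"wz":0},{"hand":-1,"dx":-2,"dy":2.1,"dz":0,"wx":0,"wy":0,"wz":0},{"hand":-1,"dx":0,"dy":0,"dz":-1,"wx":0,"wy":0,"wz":0},{"hand":-1,"dx":0,"dy":0,"dz":-2,"wx":0,"wy":0,"wz":0},{"hand":-1,"dx":0,"dy":0,"dz":-2,"wx":0,"wy":0,"wz":0},{"hand":-1,"dx":0,"dy":0,"dz":-2,"wx":0,"wy":0,"wz":0},{"hand":-1,"dx":0,"dy":0,"dz":0,"wx":0,"wy":0,"wz":0},{"hand":-1,"dx":0,"dy":0,"dz":0,"wx":0,"wy":0,"wz":0},{"hand":-1,"dx":0,"dy":0,"dz":0,"wx":0,"wy":0,"wz":0}]'
python3 - <<'E'
from h import *
p,d=vision.capture("scene"); cv2.imwrite("pics/s5.png",cv2.resize(p[100:300,180:460,::-1],None,fx=2.8,fy=2.8)); print(bot.read_state()["force"])
E
```

```text
time_s: 12.0
position: [0.4987, 0.0774, 0.1418]
tcp_rot: [[0.043, 0.999, -0.0], [0.999, -0.043, 0.0], [0.0, -0.0, -1.0]]
force: [1.3, 0.6, -0.5]
opening: 0.292
time_s: 12.9
position: [0.4613, 0.1268, 0.0723]
tcp_rot: [[0.042, 0.999, 0.002], [0.999, -0.042, 0.0], [0.0, 0.002, -1.0]]
force: [0.5, 0.0, -0.3]
opening: 0.291
[-0.86202135 -0.36288821 -0.90757937]
```

View pics/s5.png

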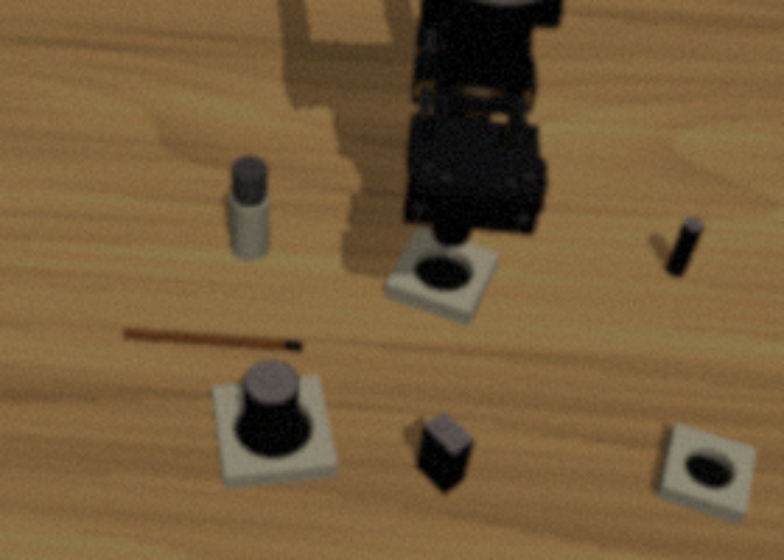

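The medium cell hangs right above the medium well (scene px ~(338,190)); lowering.

```bash
python3 -m handwheel '[{"hand":-1,"dx":0,"dy":0,"dz":-1,"wx":0,"wy":0,"wz":0},{"hand":-1,"dx":0,"dy":0,"dz":-1.2,"wx":0,"wy":0,"wz":0},{"hand":-1,"dx":0,"dy":0,"dz":-1,"wx":0,"wy":0,"wz":0},{"hand":-1,"dx":0,"dy":0,"dz":-0.6,"wx":0,"wy":0,"wz":0},{"hand":-1,"dx":0,"dy":0,"dz":-0.4,"wx":0,"wy":0,"wz":0},{"hand":-1,"dx":0,"dy":0,"dz":-0.2,"wx":0,"wy":0,"wz":0},{"hand":-1,"dx":0,"dy":0,"dz":0,"wx":0,"wy":0,"wz":0},{"hand":-1,"dx":0,"dy":0,"dz":0,"wx":0,"wy":0,"wz":0}]'
python3 -m handwheel '[{"hand":-1,"dx":0,"dy":0,"dz":-0.1,"wx":0,"wy":0,"wz":0},{"hand":-1,"dx":0,"dy":0,"dz":-0.1,"wx":0,"wy":0,"wz":0},{"hand":-1,"dx":0,"dy":0,"dz":0,"wx":0,"wy":0,"wz":0},{"hand":-1,"dx":0,"dy":0,"dz":0,"wx":0,"wy":0,"wz":0}]'
```

```text
time_s: 13.75
position: [0.4603, 0.127, 0.0277]
tcp_rot: [[0.042, 0.999, 0.0], [0.999, -0.042, 0.0], [0.0, 0.0, -1.0]]
force: [0.8, -0.2, -1.5]
opening: 0.292
time_s: 14.15
position: [0.4604, 0.127, 0.0257]
tcp_rot: [[0.042, 0.999, 0.001], [0.999, -0.042, 0.0], [0.0, 0.001, -1.0]]
force: [-0.0, -0.1, 0.1]
opening: 0.288
```

```bash
python3 -m handwheel '[{"hand":-1,"dx":0,"dy":0,"dz":-0.1,"wx":0,"wy":0,"wz":0},{"hand":-1,"dx":0,"dy":0,"dz":0,"wx":0,"wy":0,"wz":0},{"hand":-1,"dx":0,"dy":0,"dz":0,"wx":0,"wy":0,"wz":0}]'
```

```text
time_s: 14.45
position: [0.4604, 0.127, 0.0256]
tcp_rot: [[0.042, 0.999, 0.001], [0.999, -0.042, 0.0], [0.0, 0.001, -1.0]]
force: [-2.1, -0.1, 10.4]
opening: 0.289
```

```bash
python3 -m handwheel '[{"hand":-0.2,"dx":0,"dy":0,"dz":0,"wx":0,"wy":0,"wz":0},{"hand":0,"dx":0,"dy":0,"dz":0,"wx":0,"wy":0,"wz":0},{"hand":0.2,"dx":0,"dy":0,"dz":0,"wx":0,"wy":0,"wz":0},{"hand":0.2,"dx":0,"dy":0,"dz":0,"wx":0,"wy":0,"wz":0},{"hand":0.2,"dx":0,"dy":0,"dz":0,"wx":0,"wy":0,"wz":0},{"hand":0.2,"dx":0,"dy":0,"dz":1,"wx":0,"wy":0,"wz":0},{"hand":0.2,"dx":0,"dy":0,"dz":2,"wx":0,"wy":0,"wz":0},{"hand":0.2,"dx":0,"dy":0,"dz":3,"wx":0,"wy":0,"wz":0},{"hand":0.2,"dx":0,"dy":0,"dz":3,"wx":0,"wy":0,"wz":0},{"hand":0.2,"dx":0,"dy":1,"dz":1,"wx":0,"wy":0,"wz":0}]'
python3 -m handwheel '[{"hand":1,"dx":-0.4,"dy":3,"dz":0,"wx":0,"wy":0,"wz":0},{"hand":1,"dx":-0.5,"dy":3,"dz":0,"wx":0,"wy":0,"wz":0},{"hand":1,"dx":-0.5,"dy":3,"dz":0,"wx":0,"wy":0,"wz":0},{"hand":1,"dx":-0.5,"dy":3,"dz":0,"wx":0,"wy":0,"wz":0},{"hand":1,"dx":-0.5,"dy":2.5,"dz":0,"wx":0,"wy":0,"wz":0},{"hand":1,"dx":-0.2,"dy":1.3,"dz":0,"wx":0,"wy":0,"wz":0},{"hand":1,"dx":0,"dy":0,"dz":0,"wx":0,"wy":0,"wz":0},{"hand":1,"dx":0,"dy":0,"dz":0,"wx":0,"wy":0,"wz":0},{"hand":1,"dx":0,"dy":0,"dz":0,"wx":0,"wy":0,"wz":0}]'
python3 - <<'E'
from h import *
for n in ("scene","top"):
    p,d=vision.capture(n); cv2.imwrite(f"pics/{n}6.png",p[:,:,::-1])
a=cv2.imread("pics/scene6.png")[145:295,200:460];b=cv2.imread("pics/top6.png")[140:280,100:340]
cv2.imwrite("pics/c6.png",np.hstack([cv2.resize(a,None,fx=1.5,fy=1.5,interpolation=2)[:210],cv2.resize(b,None,fx=1.5,fy=1.5,interpolation=2)]))
E
```

```text
time_s: 15.45
position: [0.4617, 0.1366, 0.1277]
tcp_rot: [[0.043, 0.999, 0.005], [0.999, -0.043, 0.0], [0.0, 0.005, -1.0]]
force: [1.2, 1.1, -0.4]
opening: 0.6
time_s: 16.35
position: [0.4343, 0.2939, 0.1246]
tcp_rot: [[0.043, 0.999, -0.0], [0.999, -0.043, -0.001], [-0.001, -0.0, -1.0]]
force: [-0.5, -0.1, -0.0]
opening: 0.997
```

```bash
ls pics | tail -3
```

```text
top4.png
top6.png
topz.png
```

View pics/c6.png

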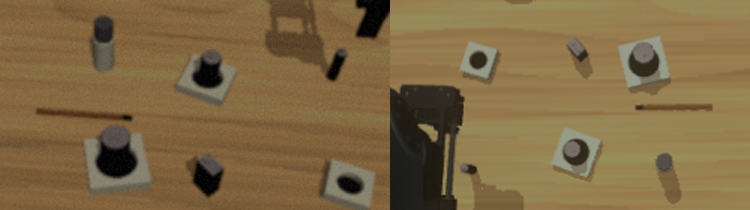

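```bash
python3 - <<'E'
from h import *
s=bot.read_state()["position"]; print(s,proj("top",s),proj("scene",s))
for n,(u0,v0,w) in dict(top=(130,235,45),scene=(395,135,60)).items():
    a=cv2.imread(f"pics/{n}6.png")[v0:v0+w,u0:u0+w]; a=cv2.resize(a,(400,400),interpolation=2)
    for z in(0,.05):
        u,v=proj(n,[.4339,.2954,z]); cv2.circle(a,(int((u-u0+.5)*400/w),int((v-v0+.5)*400/w)),4,(0,0,255),1)
    cv2.imwrite(f"pics/t_{n}.png",a)
cv2.imwrite("pics/t7.png",np.hstack([cv2.imread("pics/t_top.png"),cv2.imread("pics/t_scene.png")]))
E
```

```text
[0.43444967 0.29392815 0.12456021] (np.float64(139.54975016199674), np.float64(249.7752123959368)) (np.float64(439.1161301334571), np.float64(150.76125257214701))
```

View pics/t7.png

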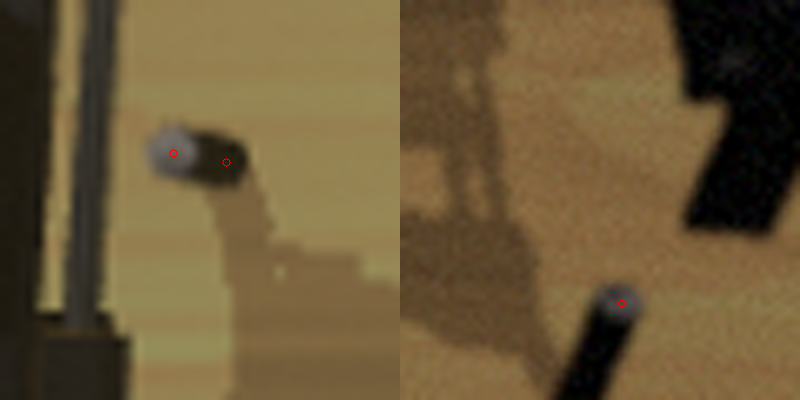

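The cell's predicted centre (red dots) falls on its top in both views, so position holds. Descending with jaws open, then closing in stages.

```bash
python3 -m handwheel '[{"hand":1,"dx":-0.05,"dy":0.1,"dz":-2,"wx":0,"wy":0,"wz":0},{"hand":1,"dx":0,"dy":0,"dz":-2,"wx":0,"wy":0,"wz":0},{"hand":1,"dx":0,"dy":0,"dz":-2,"wx":0,"wy":0,"wz":0},{"hand":1,"dx":0,"dy":0,"dz":-2,"wx":0,"wy":0,"wz":0},{"hand":1,"dx":0,"dy":0,"dz":-1.6,"wx":0,"wy":0,"wz":0},{"hand":0.4,"dx":0,"dy":0,"dz":-0.9,"wx":0,"wy":0,"wz":0},{"hand":0,"dx":0,"dy":0,"dz":0,"wx":0,"wy":0,"wz":0},{"hand":-0.3,"dx":0,"dy":0,"dz":0,"wx":0,"wy":0,"wz":0},{"hand":-0.45,"dx":0,"dy":0,"dz":0,"wx":0,"wy":0,"wz":0},{"hand":-0.45,"dx":0,"dy":0,"dz":0,"wx":0,"wy":0,"wz":0}]'
python3 -m handwheel '[{"hand":-0.5,"dx":0,"dy":0,"dz":0,"wx":0,"wy":0,"wz":0},{"hand":-0.5,"dx":0,"dy":0,"dz":0,"wx":0,"wy":0,"wz":0},{"hand":-0.5,"dx":0,"dy":0,"dz":0,"wx":0,"wy":0,"wz":0}]'
python3 - <<'E'
from h import *
a,b=[vision.capture(n)[0][:,:,::-1] for n in("top","scene")]
f=lambda i:cv2.resize(i,(400,400),interpolation=2)
cv2.imwrite("pics/t8.png",np.hstack([f(a[225:285,120:180]),f(b[145:225,385:465])]))
E
```

```text
time_s: 17.45
position: [0.4342, 0.2962, 0.0204]
tcp_rot: [[0.042, 0.999, 0.002], [0.999, -0.042, 0.001], [0.001, 0.002, -1.0]]
force: [-0.7, 0.1, 0.3]
opening: 0.63
time_s: 17.75
position: [0.4338, 0.2961, 0.0198]
tcp_rot: [[0.042, 0.999, 0.0], [0.999, -0.042, 0.0], [0.0, 0.0, -1.0]]
force: [0.9, -0.4, 0.2]
opening: 0.356
```

View pics/t8.png

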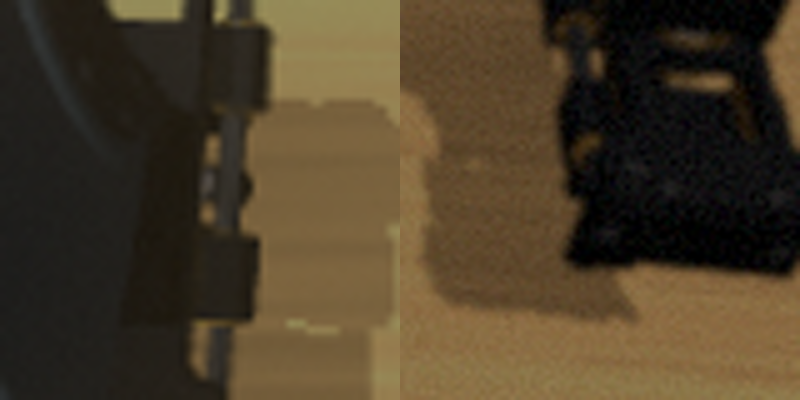

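The cell is visible between the jaws at top px ~(151,252), roughly centred between them. Closing slowly.

```bash
python3 -m handwheel '[{"hand":-0.55,"dx":0,"dy":0,"dz":0,"wx":0,"wy":0,"wz":0},{"hand":-0.58,"dx":0,"dy":0,"dz":0,"wx":0,"wy":0,"wz":0},{"hand":-0.6,"dx":0,"dy":0,"dz":0,"wx":0,"wy":0,"wz":0},{"hand":-0.62,"dx":0,"dy":0,"dz":0,"wx":0,"wy":0,"wz":0},{"hand":-0.64,"dx":0,"dy":0,"dz":0,"wx":0,"wy":0,"wz":0},{"hand":-0.66,"dx":0,"dy":0,"dz":0,"wx":0,"wy":0,"wz":0},{"hand":-0.68,"dx":0,"dy":0,"dz":0,"wx":0,"wy":0,"wz":0},{"hand":-0.7,"dx":0,"dy":0,"dz":0,"wx":0,"wy":0,"wz":0},{"hand":-0.8,"dx":0,"dy":0,"dz":0,"wx":0,"wy":0,"wz":0},{"hand":-1,"dx":0,"dy":0,"dz":0,"wx":0,"wy":0,"wz":0}]'
python3 -m handwheel '[{"hand":-1,"dx":0,"dy":0,"dz":0,"wx":0,"wy":0,"wz":0},{"hand":-1,"dx":0,"dy":0,"dz":0,"wx":0,"wy":0,"wz":0},{"hand":-1,"dx":0,"dy":0,"dz":0,"wx":0,"wy":0,"wz":0},{"hand":-1,"dx":0,"dy":0,"dz":0,"wx":0,"wy":0,"wz":0}]'
```

```text
time_s: 18.85
position: [0.4337, 0.296, 0.0195]
tcp_rot: [[0.042, 0.999, 0.0], [0.999, -0.042, 0.0], [0.0, 0.0, -1.0]]
force: [-0.5, -0.4, 0.4]
opening: 0.157
time_s: 19.25
position: [0.4337, 0.296, 0.0195]
tcp_rot: [[0.042, 0.999, 0.0], [0.999, -0.042, 0.0], [0.0, 0.0, -1.0]]
force: [0.4, -0.3, -1.1]
opening: 0.157
```

```bash
python3 -m handwheel '[{"hand":-1,"dx":0,"dy":0,"dz":1,"wx":0,"wy":0,"wz":0},{"hand":-1,"dx":0,"dy":0,"dz":2,"wx":0,"wy":0,"wz":0},{"hand":-1,"dx":0,"dy":0,"dz":2,"wx":0,"wy":0,"wz":0},{"hand":-1,"dx":1,"dy":0,"dz":1,"wx":0,"wy":0,"wz":0},{"hand":-1,"dx":3,"dy":-0.1,"dz":0,"wx":0,"wy":0,"wz":0},{"hand":-1,"dx":4,"dy":-0.2,"dz":0,"wx":0,"wy":0,"wz":0},{"hand":-1,"dx":4,"dy":-0.2,"dz":0,"wx":0,"wy":0,"wz":0},{"hand":-1,"dx":3,"dy":-0.2,"dz":0,"wx":0,"wy":0,"wz":0},{"hand":-1,"dx":2,"dy":0,"dz":0,"wx":0,"wy":0,"wz":0},{"hand":-1,"dx":0.7,"dy":0,"dz":0,"wx":0,"wy":0,"wz":0}]'
python3 -m handwheel '[{"hand":-1,"dx":0,"dy":0,"dz":0,"wx":0,"wy":0,"wz":0},{"hand":-1,"dx":0,"dy":0,"dz":0,"wx":0,"wy":0,"wz":0},{"hand":-1,"dx":0,"dy":0,"dz":0,"wx":0,"wy":0,"wz":0}]'
python3 - <<'E'
from h import *
a,b=[vision.capture(n)[0][:,:,::-1] for n in("top","scene")]
f=lambda i:cv2.resize(i,(400,400),interpolation=2)
cv2.imwrite("pics/t9.png",np.hstack([f(a[140:220,120:200]),f(b[200:300,385:485])]))
E
```

```text
time_s: 20.25
position: [0.6133, 0.2886, 0.0804]
tcp_rot: [[0.043, 0.999, 0.003], [0.999, -0.043, 0.001], [0.001, 0.003, -1.0]]
force: [-0.2, 0.2, 0.1]
opening: 0.154
time_s: 20.55
position: [0.6089, 0.2892, 0.0795]
tcp_rot: [[0.041, 0.999, -0.002], [0.999, -0.041, -0.0], [-0.001, -0.002, -1.0]]
force: [0.3, 0.0, -0.9]
opening: 0.154
```

View pics/t9.png

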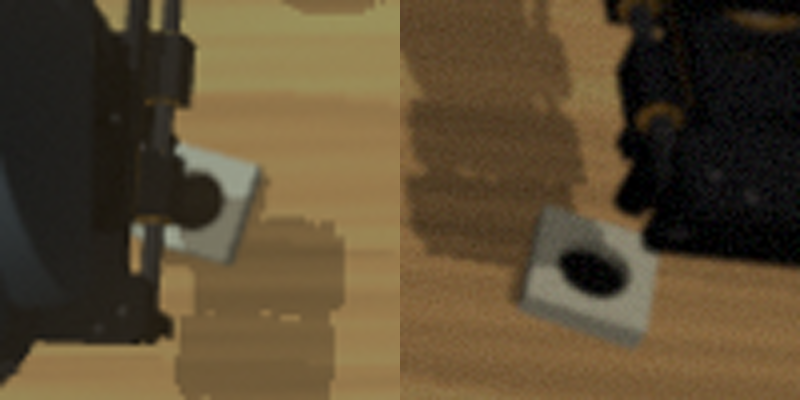

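The thin holder's well is at scene px ~(433,267), still clear; the cell is behind the gripper. Lowering.

```bash
python3 -m handwheel '[{"hand":-1,"dx":0.1,"dy":0,"dz":-1,"wx":0,"wy":0,"wz":0},{"hand":-1,"dx":0,"dy":0,"dz":-1.2,"wx":0,"wy":0,"wz":0},{"hand":-1,"dx":0,"dy":0,"dz":-1.2,"wx":0,"wy":0,"wz":0},{"hand":-1,"dx":0,"dy":0,"dz":-1,"wx":0,"wy":0,"wz":0},{"hand":-1,"dx":0,"dy":0,"dz":-0.6,"wx":0,"wy":0,"wz":0},{"hand":-1,"dx":0,"dy":0,"dz":-0.4,"wx":0,"wy":0,"wz":0},{"hand":-1,"dx":0,"dy":0,"dz":0,"wx":0,"wy":0,"wz":0},{"hand":-1,"dx":0,"dy":0,"dz":0,"wx":0,"wy":0,"wz":0}]'
python3 -m handwheel '[{"hand":-1,"dx":0,"dy":0,"dz":-0.1,"wx":0,"wy":0,"wz":0},{"hand":-1,"dx":0,"dy":0,"dz":0,"wx":0,"wy":0,"wz":0},{"hand":-1,"dx":0,"dy":0,"dz":0,"wx":0,"wy":0,"wz":0}]'
```

```text
time_s: 21.45
position: [0.612, 0.2891, 0.0258]
tcp_rot: [[0.042, 0.999, 0.001], [0.999, -0.042, 0.0], [0.0, 0.001, -1.0]]
force: [-0.8, -0.2, -0.0]
opening: 0.153
time_s: 21.75
position: [0.6119, 0.2891, 0.0249]
tcp_rot: [[0.042, 0.999, 0.001], [0.999, -0.042, 0.0], [0.0, 0.001, -1.0]]
force: [-0.5, 0.9, -0.4]
opening: 0.156
```

```bash
python3 -m handwheel '[{"hand":-1,"dx":0,"dy":0,"dz":-0.1,"wx":0,"wy":0,"wz":0},{"hand":-1,"dx":0,"dy":0,"dz":0,"wx":0,"wy":0,"wz":0},{"hand":-1,"dx":0,"dy":0,"dz":0,"wx":0,"wy":0,"wz":0}]'
python3 -m handwheel '[{"hand":-1,"dx":0,"dy":0,"dz":-0.05,"wx":0,"wy":0,"wz":0},{"hand":-1,"dx":0,"dy":0,"dz":0,"wx":0,"wy":0,"wz":0},{"hand":-1,"dx":0,"dy":0,"dz":0,"wx":0,"wy":0,"wz":0}]'
```

```text
time_s: 22.05
position: [0.6117, 0.289, 0.0236]
tcp_rot: [[0.042, 0.999, 0.0], [0.999, -0.042, 0.0], [0.0, 0.0, -1.0]]
force: [-0.5, -0.7, 0.4]
opening: 0.157
time_s: 22.35
position: [0.6117, 0.289, 0.0235]
tcp_rot: [[0.042, 0.999, 0.0], [0.999, -0.042, 0.0], [0.0, 0.0, -1.0]]
force: [-0.3, -1.4, 3.4]
opening: 0.154
```

```bash
python3 -m handwheel '[{"hand":-0.6,"dx":0,"dy":0,"dz":0,"wx":0,"wy":0,"wz":0},{"hand":-0.5,"dx":0,"dy":0,"dz":0,"wx":0,"wy":0,"wz":0},{"hand":-0.3,"dx":0,"dy":0,"dz":0,"wx":0,"wy":0,"wz":0},{"hand":0,"dx":0,"dy":0,"dz":0,"wx":0,"wy":0,"wz":0},{"hand":0,"dx":0,"dy":0,"dz":0,"wx":0,"wy":0,"wz":0},{"hand":0,"dx":0,"dy":0,"dz":0,"wx":0,"wy":0,"wz":0},{"hand":0,"dx":0,"dy":0,"dz":1,"wx":0,"wy":0,"wz":0},{"hand":0,"dx":0,"dy":0,"dz":2,"wx":0,"wy":0,"wz":0},{"hand":0,"dx":0,"dy":0,"dz":3,"wx":0,"wy":0,"wz":0},{"hand":0,"dx":0,"dy":0,"dz":3,"wx":0,"wy":0,"wz":0}]'
python3 - <<'E'
from h import *
s=bot.read_state(); y=s["tcp_rot"][:,1]; print(np.degrees(np.arctan2(y[1],y[0])), s["joint_positions"])
E
```

```text
time_s: 23.35
position: [0.6114, 0.2889, 0.1143]
tcp_rot: [[0.042, 0.999, -0.001], [0.999, -0.042, -0.0], [-0.0, -0.001, -1.0]]
force: [-0.2, -0.0, 0.7]
opening: 0.502
-2.4078989446964023 [1.58447921e+01 4.12092720e+01 7.92315041e+01 1.72565690e-03
 5.95916024e+01 1.82518148e+01]
```

```bash
python3 -m handwheel '[{"hand":1,"dx":0,"dy":-2,"dz":1,"wx":0,"wy":0,"wz":-0.1},{"hand":1,"dx":0.2,"dy":-3,"dz":0,"wx":0,"wy":0,"wz":-0.12},{"hand":1,"dx":0.2,"dy":-3,"dz":0,"wx":0,"wy":0,"wz":-0.12},{"hand":1,"dx":0.2,"dy":-3,"dz":0,"wx":0,"wy":0,"wz":-0.12},{"hand":1,"dx":0.2,"dy":-3,"dz":0,"wx":0,"wy":0,"wz":-0.12},{"hand":1,"dx":0.2,"dy":-2,"dz":0,"wx":0,"wy":0,"wz":-0.1},{"hand":1,"dx":0,"dy":-0.5,"dz":0,"wx":0,"wy":0,"wz":-0.1},{"hand":1,"dx":0,"dy":0,"dz":0,"wx":0,"wy":0,"wz":0},{"hand":1,"dx":0,"dy":0,"dz":0,"wx":0,"wy":0,"wz":0},{"hand":1,"dx":0,"dy":0,"dz":0,"wx":0,"wy":0,"wz":0}]'
python3 - <<'E'
from h import *
s=bot.read_state(); y=s["tcp_rot"][:,1]; print(np.degrees(np.arctan2(y[1],y[0])),s["position"])
a,b=[vision.capture(n)[0][:,:,::-1] for n in("top","scene")]
f=lambda i:cv2.resize(i,(400,400),interpolation=2)
cv2.imwrite("pics/t10.png",np.hstack([f(a[150:270,120:240]),f(b[180:300,325:445])]))
E
```

```text
time_s: 24.35
position: [0.6217, 0.1247, 0.1234]
tcp_rot: [[0.731, 0.682, 0.0], [0.682, -0.731, 0.0], [0.0, 0.0, -1.0]]
force: [-0.8, -0.2, 0.8]
opening: 1.002
-46.96821396677502 [0.6216558  0.12471869 0.1233662 ]
```

View pics/t10.png

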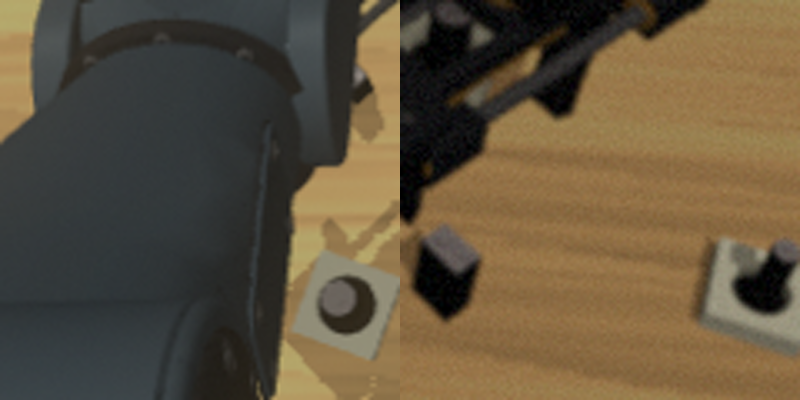

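The thin cell stands upright in its well (scene px ~(441,258)); the block at (340,258) is unmoved. Descend onto the block.

```bash
python3 -m handwheel '[{"hand":1,"dx":0,"dy":0,"dz":-2,"wx":0,"wy":0,"wz":0},{"hand":1,"dx":0,"dy":-0.05,"dz":-2,"wx":0,"wy":0,"wz":0},{"hand":1,"dx":0,"dy":0,"dz":-2,"wx":0,"wy":0,"wz":0},{"hand":1,"dx":0,"dy":0,"dz":-2,"wx":0,"wy":0,"wz":0},{"hand":1,"dx":0,"dy":0,"dz":-1.4,"wx":0,"wy":0,"wz":0},{"hand":0.4,"dx":0,"dy":0,"dz":-0.9,"wx":0,"wy":0,"wz":0},{"hand":0,"dx":0,"dy":0,"dz":0,"wx":0,"wy":0,"wz":0},{"hand":-0.3,"dx":0,"dy":0,"dz":0,"wx":0,"wy":0,"wz":0},{"hand":-0.4,"dx":0,"dy":0,"dz":0,"wx":0,"wy":0,"wz":0},{"hand":-0.4,"dx":0,"dy":0,"dz":0,"wx":0,"wy":0,"wz":0}]'
python3 -m handwheel '[{"hand":-0.4,"dx":0,"dy":0,"dz":0,"wx":0,"wy":0,"wz":0},{"hand":-0.45,"dx":0,"dy":0,"dz":0,"wx":0,"wy":0,"wz":0},{"hand":-0.5,"dx":0,"dy":0,"dz":0,"wx":0,"wy":0,"wz":0},{"hand":-0.53,"dx":0,"dy":0,"dz":0,"wx":0,"wy":0,"wz":0},{"hand":-0.56,"dx":0,"dy":0,"dz":0,"wx":0,"wy":0,"wz":0},{"hand":-0.6,"dx":0,"dy":0,"dz":0,"wx":0,"wy":0,"wz":0},{"hand":-0.7,"dx":0,"dy":0,"dz":0,"wx":0,"wy":0,"wz":0},{"hand":-1,"dx":0,"dy":0,"dz":0,"wx":0,"wy":0,"wz":0},{"hand":-1,"dx":0,"dy":0,"dz":0,"wx":0,"wy":0,"wz":0},{"hand":-1,"dx":0,"dy":0,"dz":0,"wx":0,"wy":0,"wz":0}]'
python3 -m handwheel '[{"hand":-1,"dx":0,"dy":0,"dz":0,"wx":0,"wy":0,"wz":0},{"hand":-1,"dx":0,"dy":0,"dz":0,"wx":0,"wy":0,"wz":0}]'
```

```text
time_s: 25.45
position: [0.6224, 0.1235, 0.021]
tcp_rot: [[0.732, 0.681, 0.002], [0.681, -0.732, 0.0], [0.001, 0.001, -1.0]]
force: [0.3, -0.3, 1.1]
opening: 0.628
time_s: 26.45
position: [0.6216, 0.1235, 0.02]
tcp_rot: [[0.732, 0.681, -0.0], [0.681, -0.732, 0.0], [-0.0, -0.0, -1.0]]
force: [-1.0, 0.4, -0.2]
opening: 0.195
time_s: 26.65
position: [0.6217, 0.1235, 0.02]
tcp_rot: [[0.732, 0.681, -0.0], [0.681, -0.732, -0.0], [-0.0, 0.0, -1.0]]
force: [1.0, -0.4, -0.2]
opening: 0.199
```

```bash
python3 -m handwheel '[{"hand":-1,"dx":0,"dy":0,"dz":1,"wx":0,"wy":0,"wz":0},{"hand":-1,"dx":0,"dy":0,"dz":3,"wx":0,"wy":0,"wz":0},{"hand":-1,"dx":0,"dy":0,"dz":4,"wx":0,"wy":0,"wz":0},{"hand":-1,"dx":0,"dy":0,"dz":3,"wx":0,"wy":0,"wz":0},{"hand":-1,"dx":-0.5,"dy":-1,"dz":1,"wx":0,"wy":0,"wz":0},{"hand":-1,"dx":-1.5,"dy":-3,"dz":0,"wx":0,"wy":0,"wz":-0.05},{"hand":-1,"dx":-2,"dy":-4,"dz":0,"wx":0,"wy":0,"wz":-0.07},{"hand":-1,"dx":-2,"dy":-4,"dz":0,"wx":0,"wy":0,"wz":-0.07},{"hand":-1,"dx":-2,"dy":-4,"dz":0,"wx":0,"wy":0,"wz":-0.07},{"hand":-1,"dx":-2,"dy":-4,"dz":0,"wx":0,"wy":0,"wz":-0.07}]'
python3 -m handwheel '[{"hand":-1,"dx":-2,"dy":-4,"dz":0,"wx":0,"wy":0,"wz":-0.08},{"hand":-1,"dx":-2,"dy":-4,"dz":0,"wx":0,"wy":0,"wz":-0.08},{"hand":-1,"dx":-2,"dy":-4,"dz":0,"wx":0,"wy":0,"wz":-0.08},{"hand":-1,"dx":-1.3,"dy":-3.7,"dz":0,"wx":0,"wy":0,"wz":-0.06},{"hand":-1,"dx":-1,"dy":-3,"dz":0,"wx":0,"wy":0,"wz":0},{"hand":-1,"dx":0,"dy":0,"dz":0,"wx":0,"wy":0,"wz":0},{"hand":-1,"dx":0,"dy":0,"dz":0,"wx":0,"wy":0,"wz":0},{"hand":-1,"dx":0,"dy":0,"dz":0,"wx":0,"wy":0,"wz":0}]'
python3 - <<'E'
from h import *
s=bot.read_state(); y=s["tcp_rot"][:,1]; print(np.degrees(np.arctan2(y[1],y[0])),s["position"])
a,b=[vision.capture(n)[0][:,:,::-1] for n in("top","scene")]
f=lambda i:cv2.resize(i,(400,400),interpolation=2)
cv2.imwrite("pics/t11.png",np.hstack([f(a[170:290,340:460]),f(b[120:240,100:220])]))
E
```

```text
time_s: 27.65
position: [0.5195, -0.078, 0.1395]
tcp_rot: [[0.915, 0.404, -0.002], [0.404, -0.915, 0.0], [-0.001, -0.001, -1.0]]
force: [0.5, -0.6, -0.4]
opening: 0.205
time_s: 28.45
position: [0.4379, -0.2622, 0.1396]
tcp_rot: [[0.993, 0.119, -0.002], [0.119, -0.993, 0.002], [-0.001, -0.002, -1.0]]
force: [-0.2, 0.6, -0.7]
opening: 0.198
-83.1676387764454 [ 0.43794532 -0.26215511  0.13957927]
```

View pics/t11.png

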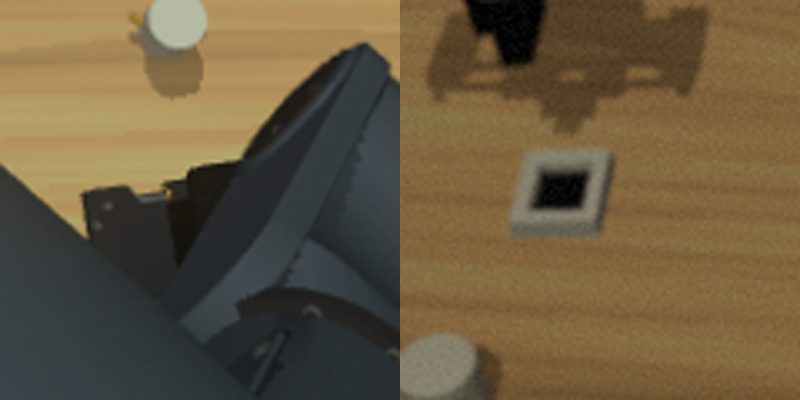

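```bash
python3 -m handwheel '[{"hand":-1,"dx":0.05,"dy":-0.1,"dz":-1,"wx":0,"wy":0,"wz":0},{"hand":-1,"dx":0,"dy":0,"dz":-2,"wx":0,"wy":0,"wz":0},{"hand":-1,"dx":0,"dy":0,"dz":-2,"wx":0,"wy":0,"wz":0},{"hand":-1,"dx":0,"dy":0,"dz":-2,"wx":0,"wy":0,"wz":0},{"hand":-1,"dx":0,"dy":0,"dz":-1,"wx":0,"wy":0,"wz":0},{"hand":-1,"dx":0,"dy":0,"dz":0,"wx":0,"wy":0,"wz":0},{"hand":-1,"dx":0,"dy":0,"dz":0,"wx":0,"wy":0,"wz":0}]'
python3 - <<'E'
from h import *
b=vision.capture("scene")[0][:,:,::-1]
cv2.imwrite("pics/t12.png",cv2.resize(b[120:220,100:200],(500,500),interpolation=2))
E
```

```text
time_s: 29.25
position: [0.4394, -0.2643, 0.06]
tcp_rot: [[0.993, 0.119, -0.0], [0.119, -0.993, 0.0], [-0.0, -0.0, -1.0]]
force: [0.4, -0.3, 0.6]
opening: 0.199
```

View pics/t12.png

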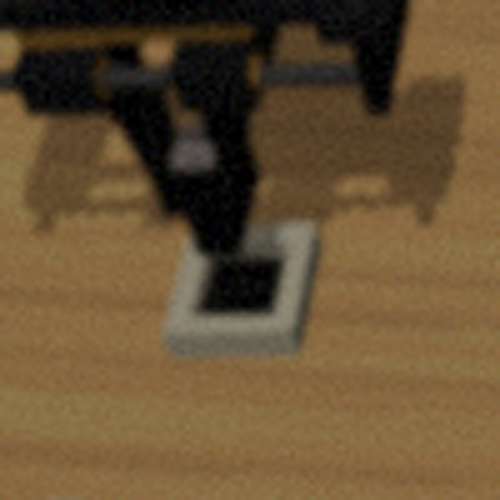

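```bash
python3 - <<'E'
from h import *
for z in(.04,.0885,.004): print(z,proj("scene",[.4394,-.2643,z]))
print(proj("scene",[.4394+.013,-.2643,.04]))
E
```

```text
0.04 (np.float64(144.6622155914052), np.float64(167.1807424911948))
0.0885 (np.float64(138.6999332535122), np.float64(148.84587509291916))
0.004 (np.float64(148.7638770044888), np.float64(179.76549088300825))
(np.float64(142.74289041520905), np.float64(171.65523141340918))
```

Block bottom seen at about (144,170) and top at (138,150), matching the prediction. Lowering into the well.

```bash
python3 -m handwheel '[{"hand":-1,"dx":0,"dy":0.05,"dz":-1,"wx":0,"wy":0,"wz":0},{"hand":-1,"dx":0,"dy":0,"dz":-1,"wx":0,"wy":0,"wz":0},{"hand":-1,"dx":0,"dy":0,"dz":-0.8,"wx":0,"wy":0,"wz":0},{"hand":-1,"dx":0,"dy":0,"dz":-0.4,"wx":0,"wy":0,"wz":0},{"hand":-1,"dx":0,"dy":0,"dz":-0.2,"wx":0,"wy":0,"wz":0},{"hand":-1,"dx":0,"dy":0,"dz":0,"wx":0,"wy":0,"wz":0},{"hand":-1,"dx":0,"dy":0,"dz":0,"wx":0,"wy":0,"wz":0}]'
python3 -m handwheel '[{"hand":-1,"dx":0,"dy":0,"dz":-0.1,"wx":0,"wy":0,"wz":0},{"hand":-1,"dx":0,"dy":0,"dz":0,"wx":0,"wy":0,"wz":0},{"hand":-1,"dx":0,"dy":0,"dz":-0.1,"wx":0,"wy":0,"wz":0},{"hand":-1,"dx":0,"dy":0,"dz":0,"wx":0,"wy":0,"wz":0},{"hand":-1,"dx":0,"dy":0,"dz":0,"wx":0,"wy":0,"wz":0}]'
```

```text
time_s: 30.0
position: [0.4393, -0.2641, 0.0261]
tcp_rot: [[0.993, 0.119, 0.0], [0.119, -0.993, -0.0], [0.0, 0.0, -1.0]]
force: [-0.8, -0.4, -0.3]
opening: 0.2
time_s: 30.5
position: [0.4392, -0.264, 0.0241]
tcp_rot: [[0.993, 0.119, 0.0], [0.119, -0.993, 0.0], [0.0, -0.0, -1.0]]
force: [-0.4, -0.1, -0.6]
opening: 0.2
```

```bash
python3 -m handwheel '[{"hand":-1,"dx":0,"dy":0,"dz":-0.1,"wx":0,"wy":0,"wz":0},{"hand":-1,"dx":0,"dy":0,"dz":0,"wx":0,"wy":0,"wz":0},{"hand":-1,"dx":0,"dy":0,"dz":0,"wx":0,"wy":0,"wz":0}]'
```

```text
time_s: 30.8
position: [0.4393, -0.264, 0.0239]
tcp_rot: [[0.993, 0.119, 0.0], [0.119, -0.993, -0.0], [0.0, 0.0, -1.0]]
force: [-0.9, 0.9, 7.4]
opening: 0.198
```

```bash
python3 -m handwheel '[{"hand":-0.5,"dx":0,"dy":0,"dz":0,"wx":0,"wy":0,"wz":0},{"hand":-0.3,"dx":0,"dy":0,"dz":0,"wx":0,"wy":0,"wz":0},{"hand":0,"dx":0,"dy":0,"dz":0,"wx":0,"wy":0,"wz":0},{"hand":0,"dx":0,"dy":0,"dz":0,"wx":0,"wy":0,"wz":0},{"hand":0,"dx":0,"dy":0,"dz":0,"wx":0,"wy":0,"wz":0},{"hand":0,"dx":0,"dy":0,"dz":1,"wx":0,"wy":0,"wz":0},{"hand":0,"dx":0,"dy":0,"dz":2,"wx":0,"wy":0,"wz":0},{"hand":0,"dx":0,"dy":0,"dz":3,"wx":0,"wy":0,"wz":0},{"hand":0,"dx":0,"dy":0,"dz":3,"wx":0,"wy":0,"wz":0},{"hand":0,"dx":0,"dy":0,"dz":3,"wx":0,"wy":0,"wz":0}]'
python3 -m handwheel '[{"hand":0,"dx":-2,"dy":-2,"dz":2,"wx":0,"wy":0,"wz":0},{"hand":0,"dx":-2,"dy":-3,"dz":2,"wx":0,"wy":0,"wz":0},{"hand":0,"dx":-2,"dy":-3,"dz":2,"wx":0,"wy":0,"wz":0},{"hand":0,"dx":-2,"dy":-3,"dz":2,"wx":0,"wy":0,"wz":0},{"hand":0,"dx":-2,"dy":-3,"dz":2,"wx":0,"wy":0,"wz":0},{"hand":0,"dx":-2,"dy":-3,"dz":1,"wx":0,"wy":0,"wz":0},{"hand":0,"dx":-2,"dy":-2,"dz":0,"wx":0,"wy":0,"wz":0},{"hand":0,"dx":-1,"dy":-1,"dz":0,"wx":0,"wy":0,"wz":0},{"hand":0,"dx":0,"dy":0,"dz":0,"wx":0,"wy":0,"wz":0},{"hand":0,"dx":0,"dy":0,"dz":0,"wx":0,"wy":0,"wz":0}]'
python3 - <<'E'
from h import *
for n in("top","scene"): cv2.imwrite(f"pics/{n}13.png",vision.capture(n)[0][:,:,::-1])
a=cv2.imread("pics/scene13.png")[145:295,90:460];b=cv2.imread("pics/top13.png")[140:280,130:420]
cv2.imwrite("pics/c13.png",np.vstack([cv2.resize(a,(680,276),interpolation=2),cv2.resize(b,(680,322),interpolation=2)]))
E
```

```text
time_s: 31.8
position: [0.439, -0.2638, 0.1447]
tcp_rot: [[0.993, 0.118, 0.0], [0.118, -0.993, 0.0], [0.0, -0.0, -1.0]]
force: [-0.5, -0.1, -0.3]
opening: 0.498
time_s: 32.8
position: [0.2894, -0.4627, 0.2527]
tcp_rot: [[0.993, 0.118, 0.0], [0.118, -0.993, 0.002], [0.0, -0.002, -1.0]]
force: [-0.3, 1.0, -0.3]
opening: 0.498
```

View pics/c13.png

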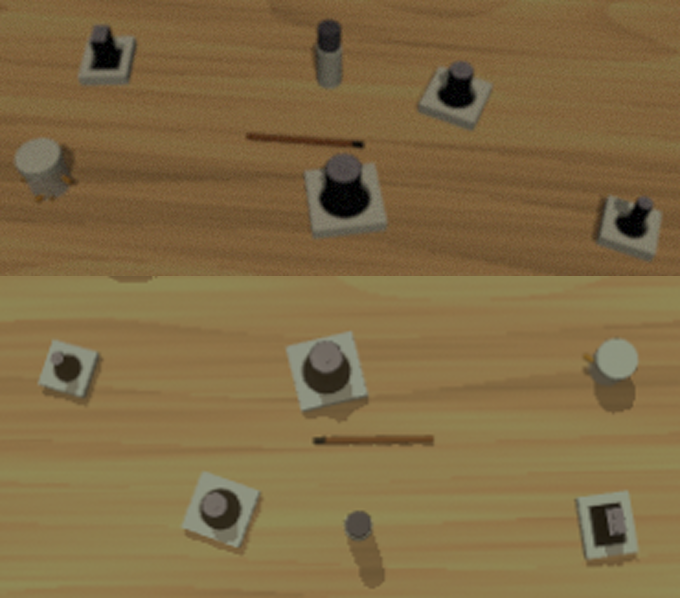

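```bash
python3 - <<'E'
from h import *
im=cv2.imread("pics/top13.png"); sc=cv2.imread("pics/scene13.png")
W=dict(big=(.604,.019,.064),med=(.4605,.127,.053),thin=(.611,.2888,.053),block=(.439,-.2638,.0515),glue=(.4377,-.0113,.08),jar=(.604,-.2711,.046))
def blob(I,u,v,lo,w):
    u0,v0=int(u)-w,int(v)-w; a=cv2.resize(I[v0:v0+2*w,u0:u0+2*w],None,fx=8,fy=8,interpolation=cv2.INTER_CUBIC); h=cv2.cvtColor(a,cv2.COLOR_BGR2HSV).astype(int)
    m=((h[:,:,1]<75)&(h[:,:,2]>lo)&(h[:,:,2]<(128 if w<14 and lo==75 else 255))).astype(np.uint8)
    m=cv2.morphologyEx(m,cv2.MORPH_OPEN,np.ones((17,17)))
    n,l,s,c=cv2.connectedComponentsWithStats(m); k=l[8*w-4:8*w+5,8*w-4:8*w+5]; k=np.bincount(k.ravel()).argmax()
    if k==0: return None
    return (u0+(c[k][0]+.5)/8-.5,v0+(c[k][1]+.5)/8-.5),cv2.findContours((l==k).astype(np.uint8),0,2)[0][0][:,0],(u0,v0)
for k,p in W.items():
    u,v=proj("top",p); r=blob(im,u,v,60 if k=="glue" else 75,13 if k!="jar" else 16); us,vs=proj("scene",p)
    q=plane("top",*r[0],p[2]) if r else None
    print(k,"exp",np.round((u,v),1),"got",np.round(r[0],1) if r else None,"world",q.round(4) if r else None, "scene exp",np.round((us,vs),1))
    if k=="block":
        w=np.array([plane("top",r[2][0]+(a+.5)/8-.5,r[2][1]+(b+.5)/8-.5,p[2])[:2] for a,b in r[1]]).astype(np.float32)*1000; print(cv2.minAreaRect(w))
    if k in("big","med","thin","block"):
        cv2.drawMarker(sc,(round(us),round(vs)),(0,0,255),0,5)
d=vision.capture("top")[1]
for k,p in W.items():
    u,v=map(round,proj("top",p)); o,r=ray("top",u,v); print(k,"depth height",np.round((o+r*np.median(d[v-1:v+2,u-1:u+2]))[2],4))
cv2.imwrite("pics/sc14.png",cv2.resize(sc[145:295,120:460],None,fx=2.3,fy=2.3,interpolation=2))
E
```

```text
big exp [268.2 176.3] got [268.6 174.4] world [0.6083 0.018  0.064 ] scene exp [277.7 235.4]
med exp [221.4 239.7] got [220.4 238.8] world [0.4626 0.1292 0.053 ] scene exp [340.6 182.9]
thin exp [153.8 176.1] got [153.9 175.1] world [0.6135 0.2885 0.053 ] scene exp [441.  254.9]
block exp [392.6 246.7] got [392.4 246. ] world [ 0.4407 -0.2634  0.0515] scene exp [143.6 162.9]
((440.5750427246094, -263.4218444824219), (25.906211853027344, 17.42658042907715), 6.5702714920043945)
glue exp [282.3 248.4] got [282.3 248.2] world [ 0.4382 -0.0113  0.08  ] scene exp [269.2 159.6]
jar exp [391.6 176.6] got [391.6 176.7] world [ 0.6038 -0.2712  0.046 ] scene exp [112.4 229.2]
big depth height 0.0642
med depth height 0.0533
thin depth height 0.054
block depth height 0.0517
glue depth height 0.0807
jar depth height 0.0465
```

View pics/sc14.png

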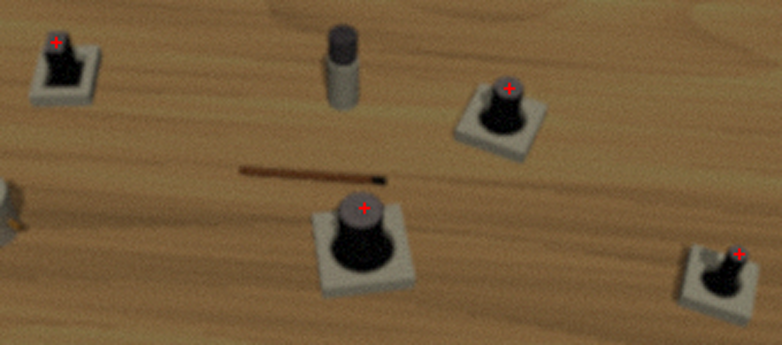

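All four stand upright near their well centres. Their top heights match cells on the well floors, and the jar and glue stick haven't moved. Handing in.

```bash
python3 -c "
from rig import hand_in; print(hand_in())"
```

```text
the job is handed in; nothing more can be done
None
```

All four batteries are standing upright in their own wells and let go. I placed them in the order big, medium, thin, block, finishing the moves at 32.8 s of simulated time.

- **Seating:** depth put the tops at 64.2 mm (big), 53.3 mm (medium), 54.0 mm (thin) and 51.7 mm (block). That fits cells resting on the 4 mm well floors. The wrist also felt light contact of about 3–10 N as each one touched down.
- **Position:** seen from above, the cells sit within about 4 mm of their well centres, with 8 mm of radial room in the round wells.
- **Block:** it points at 6.6°, and its well at about 7°.
- **Jar and glue stick:** neither had moved by more than 1 mm.
- **Small disagreement:** the top view put the big cell about 4 mm farther in x than the well centre. The robot's own reading when it let go was 2 mm off, and the scene view looked centred. This is well inside the well's clearance.
- **Robot at hand-in:** the gripper had been lifted away to z = 0.25 m and touched nothing.

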